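# Lift a hot pan lid with a lid lifter and rest it on the slate

### The job

The small saucepan has just come off the charcoal grill and its lid is too hot to touch: take the lid lifter by its wooden grip, slide its fork under the lid's loop handle and lift the lid off, keeping it level. Set the lid down gently, right side up and centred on the slate coaster without dropping it, and draw the fork out. Then stand the lifter upright on the table again, clear of the lid and the pan, and leave the pan and everything else where they are.

Things in the scene. Friction and masses are not known exactly. Their poses are not given: they have to be found in the camera images.
- lifter: Lid lifter, 250 g, C-shaped, standing by itself on its two dark steel tines; a gooseneck behind them carries a dark wooden grip forward again above the tines. 140 mm long, 98 wide, 114 high. Origin: underside, midway between the tines, below the grip's middle; +x to the tines' free ends, z up. A load hung near x = 0 is balanced. The gooseneck reaches back to x = -74 mm.
- grip (a point): Middle of the lifter's wooden grip, 100 mm above the lifter's origin: a rounded bar along lifter x from -43 to +63 mm, 22 mm wide, 28 mm high, with 78 mm of open space below it: pinch it across its width from above.
- lid: Round steel lid, 143 mm across, 280 to 520 g, with a tall dark loop handle; the robot must not touch it. Origin: centre of the underside of its locating step (8 mm deep, up to 100 mm across, sitting loosely in the pan); z up. Its edge rests on the pan's rim 8 mm above the origin; its flat top is at 22 mm. On the fork it swings freely and hangs level if the tines lie evenly about its middle.
- loop (a point): Middle of the loop handle's crosspiece, 69 mm above the lid's origin. The loop is an arch of 10 mm bar in the lid's y-z plane: feet at y = -46 and +46 mm, level crosspiece from y = -34 to +34 mm, underside 64 mm above the origin. The opening is 42 mm high and 82 mm wide; the fork enters along the lid's x axis, from either side.
- pan: Small stainless saucepan, loose, 800 g, 137 mm across and 71 mm high at the rim, with one long handle that rises to 94 mm and roughly faces the robot. Origin: on the table, at the middle of pan and handle together; the handle points to the pan's own -y, its end 138 mm from the origin.
- pan_centre (a point): Centre of the saucepan's mouth, at rim height (71 mm above the pan's underside, 69.5 mm from its origin along the pan's +y).
- slate: Square black slate coaster lying on the table, loose, 105 x 105 x 9 mm, 300 g; here the lid goes. Origin: centre of its underside, sides along x and y.
- pepper_mill: Dark wooden pepper mill, loose, 58 mm across, 190 mm high, standing behind the pan to its right; origin at its foot. A bystander.
- salt_tub: Round tub, 95 mm across, 62 mm high, standing behind the pan to its left; origin at its foot. A bystander.
- ramekin: Small round tub, 81 mm across, 42 mm high, standing behind the work to the right; origin at its foot. A bystander.
- fork (a point): Point 8 mm above the lifter's origin, level with the tines' top. Tines: 8 mm round bar, 44 mm apart (52 over the outsides), along lifter x, on the table when it stands; level from the 98 mm wide crossbar at x = -52 mm to x = +34, then turned up, tips at x = +47, 17 mm above the origin.
- timer: Small white kitchen timer, 68 mm wide, 32 mm deep, 60 mm high, standing at the back on the left; origin at its foot. A bystander.
There are look-alikes about, which are no part of the job. What is meant by the slate is not turquoise, and is the larger of those in its own colour.

How it is judged:
By the outcome, as a careful person would: the job done as asked, in the order asked, and still so for the second after the job is handed in, with the robot touching nothing.
It also fails if it takes over 72 s, if anything falls off the work surface, if the arm or the gripper's body presses on something with over 40 N, if the wrist force passes 120 N, or if a joint passes its speed limit or range.

### The arm

A 6-joint arm with a two-finger parallel gripper is mounted at the origin on a cart in front of the work surface, level with it; the furniture and walls round the work are solid. World frame = base frame: x ahead of the robot, y to its left, z up, the work surface at z = 0. Lengths are in mm, angles in rad, forces in N, time in s.
With the tool pointing down it reaches from about 250 to 775 mm from the base axis. Payload 4 kg.
Tool frame: the origin (TCP) lies between the finger pads; the fingertips stand 25 mm ahead of it and the grasp point (between the pads) lies 6 mm ahead of it; z points along the fingers, y is the direction in which the jaws open and shut (so a half turn about z gives the same grasp; the last joint's range is limited). The gripper opens to 85 mm and grips with 20 to 120 N. Pads are 22 mm wide; open, the fingers measure 114 mm over their backs; the gripper's body (76 mm by 85 mm) begins 54 mm behind the grasp point. The pads swing forward as they close: fully open they stand 13 mm farther back than shut.
Start: joints at [1.155, 0.087, 1.371, -0, 1.684, -0.103], TCP at [169.256, 523.323, 256.341] pointing down, gripper open.
Joint ranges: [-3.1, 3.1], [-0.76, 2.03], [0.27, 2.55], [-1.08, 4.22], [0.17, 2.65], [-2.57, 2.57]. Speed limits (rad/s): [2.79, 2.79, 3.14, 3.14, 3.14, 3.14].

### API

Orientations are given as a unit quaternion [x, y, z, w].
In Python, from cell import manip gives the robot as it stands. The module is installed in compiled form; this text tells all that it offers.
- The arm moves only by the tool step_arm, never from a script. Its argument "rows" is a list of rows, each an object of numbers: "wx", "wy", "wz": the turn, a rotation vector about the world's x, y, z in degrees; "tx", "ty", "tz": the shift along the world's x, y, z in mm; "jaw": the opening in per cent of the stroke, from 0 (shut) to 100 (fully open). A call has 1 to 5 rows; each row is the pose to reach, as a shift and turn from the pose commanded when the call began; what a row does not reach only later rows make up. A row lasts 1/8 s, in which the tool goes at most 62.5 mm and 10.7 degrees, less where a joint would pass 70% of its speed; a pose out of reach is approached as far as the arm can. A call with a gripper value outside its range is refused whole. The fingers move at their own pace and stop on an object; "grip_force" is the grip in N (left out, the last holds). Time passes only in rows, so rows that repeat a pose let the fingers close. It gives the time, the measured TCP pose, the force and the opening at its end, in the units of the state.
- manip.get_state(): the state, without advancing time (a new reading comes with each control period).
- manip.snapshot(name): name is "scene" or "top"; returns the picture (384x512x3 uint8, blue, green, red); there is no depth.
- manip.get_calibration(name): a dict with "fx", "fy", "cx", "cy" (pixels), "extrinsics" (4x4, takes a point from world to camera coordinates). Camera axes: x right, y up, looking along -z (the intrinsics and any distortion apply to the point x, -y, -z); pixel columns grow to the right and rows downward; lengths in mm; the calibration is good to about 2 mm. A picture is of the moment at which its call begins. get_calibration takes no time and is no camera call.
- manip.job_done(): hands the job in, once; it reports no verdict.
The state is a dict: "time_s": time; "q": joint angles; "dq": joint speeds; "tau": joint torques, N m; "tool_pos": TCP position; "eef_rot": TCP orientation; "ft_force": force on the tool from outside, world axes, zero at the start; "ft_torque": the same for the moment, N m; "grip_width": finger opening in mm.
Only numpy, scipy, OpenCV 4.12 (cv2) and the standard library are available. Lean on these libraries where they do the work, as an engineer would, in place of code of your own. Each camera call takes 0.05 s, during which the arm holds its last target.

## Working session

There is one attempt and no reset: what is moved stays moved. The work goes in short steps, Python scripts to look and compute and a tool call to move; the robot and the scene stay as the last step left them, time stands still between calls to the robot, and variables do not carry over. Pictures are saved under pics/ and viewed, and the job is handed in when it is done.

Besides the shell and the picture viewer there is one more tool, called after "Call:" as name(argument=value, ...) on one line, values as JSON. step_arm: Moves the arm, as the interface text tells. Its arguments: {"type":"object","properties":{"rows":{"type":"array","items":{"type":"object","properties":{"wx":{"type":"number"},"wy":{"type":"number"},"wz":{"type":"number"},"tx":{"type":"number"},"ty":{"type":"number"},"tz":{"type":"number"},"jaw":{"type":"number"}}}},"grip_force":{"type":"number"}},"required":["rows"]}

```bash
mkdir -p pics; python3 - <<'E'
from cell import manip
import cv2
for n in ("scene","top"):
    im=manip.snapshot(n); cv2.imwrite(f"pics/{n}0.png",im)
    c=manip.get_calibration(n); print(n,c)
s=manip.get_state(); print(s)
E
```

```text
scene {'fx': 398.65566332333225, 'fy': 398.65566332333225, 'cx': 257.2799203714895, 'cy': 190.14605622501023, 'extrinsics': array([[ 8.03261399e-01, -5.95626075e-01,  8.39254860e-04,
        -3.50441439e+02],
       [ 2.77805290e-01,  3.75893888e-01,  8.84040726e-01,
        -3.28707172e+02],
       [-5.26873178e-01, -7.09882641e-01,  4.67409125e-01,
        -9.74274241e+02],
       [ 0.00000000e+00,  0.00000000e+00,  0.00000000e+00,
         1.00000000e+00]])}
top {'fx': 409.0721137851713, 'fy': 409.0721137851713, 'cx': 254.30622754815118, 'cy': 189.83196392191542, 'extrinsics': array([[ 1.44144463e-01, -9.89554548e-01,  2.04193964e-03,
         8.62407204e+01],
       [ 9.47461661e-01,  1.38607821e-01,  2.88278116e-01,
        -5.83819192e+02],
       [-2.85549950e-01, -3.96190349e-02,  9.57544546e-01,
        -1.47618545e+03],
       [ 0.00000000e+00,  0.00000000e+00,  0.00000000e+00,
         1.00000000e+00]])}
{'time_s': 0.1, 'q': array([ 1.15490536e+00,  8.79099942e-02,  1.37215096e+00,  1.66218710e-06,
        1.68358160e+00, -1.03124191e-01]), 'dq': array([ 6.69307912e-04, -2.31280036e-03, -3.73799802e-03, -2.96568553e-04,
       -3.31915104e-04,  5.72969571e-05]), 'tau': array([ 1.70745403e-03, -3.53017151e+01, -3.14218175e+01, -1.32203377e-04,
        8.00098933e-03, -1.61638178e-05]), 'tool_pos': array([169.0831044 , 522.93993105, 255.21604636]), 'eef_rot': array([ 1.55746580e-01,  9.87796514e-01, -9.90419158e-04, -2.63805203e-04]), 'ft_force': array([ 0.11332078, -0.00253134, -0.8338029 ]), 'ft_torque': array([ 0.0443175 ,  0.01317333, -0.03183109]), 'grip_width': 85.55236788338618}
```

View pics/scene0.png

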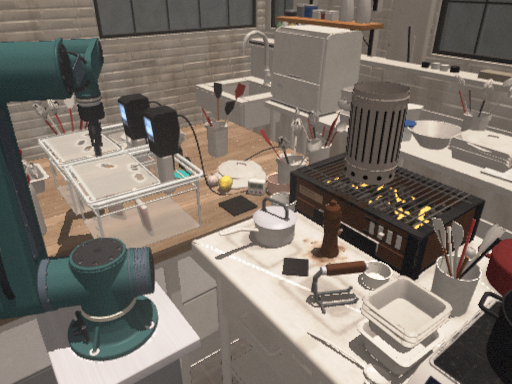

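View pics/top0.png

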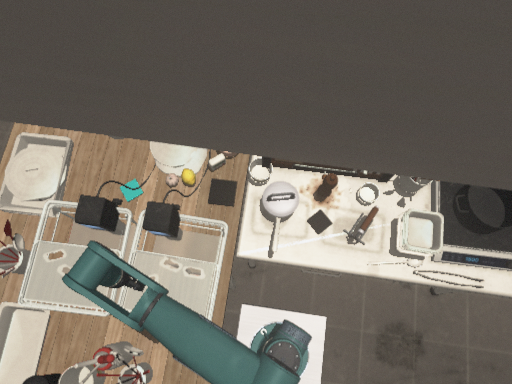

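The scene view shows the pan and lid at about (275,222), the lifter at (338,285), and black squares at (238,205) and (295,267). The top view shows the lid at (279,200), the lifter at (362,225), and black squares at (222,192) and (319,222). Next I'll zoom in.

```bash
cat > h.py <<'E'
import numpy as np, cv2
from cell import manip
def ray(n,u,v):
    c=manip.get_calibration(n);E=c["extrinsics"];R=E[:3,:3];t=E[:3,3]
    d=np.array([(u-c["cx"])/c["fx"],-(v-c["cy"])/c["fy"],-1.0])
    return -R.T@t, R.T@d
def plane(n,u,v,z):
    o,d=ray(n,u,v); return o+d*(z-o[2])/d[2]
def proj(n,p):
    c=manip.get_calibration(n);E=c["extrinsics"];q=E[:3,:3]@np.array(p,float)+E[:3,3]
    return np.array([c["cx"]+c["fx"]*q[0]/-q[2], c["cy"]+c["fy"]*(-q[1])/-q[2]])
def tri(n1,p1,n2,p2):
    o1,d1=ray(n1,*p1);o2,d2=ray(n2,*p2);d1/=np.linalg.norm(d1);d2/=np.linalg.norm(d2)
    A=np.stack([d1,-d2],1);s=np.linalg.lstsq(A,o2-o1,rcond=None)[0]
    a=o1+d1*s[0];b=o2+d2*s[1];return (a+b)/2,np.linalg.norm(a-b)
def crop(im,x0,y0,x1,y1,k,name):
    cv2.imwrite(name,cv2.resize(im[y0:y1,x0:x1],None,fx=k,fy=k,interpolation=cv2.INTER_CUBIC))
E
python3 - <<'E'
from h import *
t=cv2.imread("pics/top0.png");s=cv2.imread("pics/scene0.png")
crop(t,200,150,400,275,4,"pics/t1.png");crop(s,200,180,400,315,4,"pics/s1.png")
for n,im,pts in (("top",t,[(222,192),(319,222)]),("scene",s,[(238,205),(295,267)])):
    g=im.max(2)
    m=(g<75).astype(np.uint8)
    k,l,st,ce=cv2.connectedComponentsWithStats(m,connectivity=4)
    for p in pts:
        i=l[p[1],p[0]]; cs,_=cv2.findContours((l==i).astype(np.uint8),0,2)
        c=max(cs,key=cv2.contourArea); r=cv2.minAreaRect(c)
        W=np.array([plane(n,*q,9.)[:2] for q in c[:,0].astype(float)],np.float32)
        R=cv2.minAreaRect(W)
        print(n,p,st[i],im[p[1],p[0]],"world",R, 'mean',W.mean(0))
E
```

```text
top (222, 192) [208 179  28  27 614] [55 59 63] world ((560.1853637695312, 300.33148193359375), (103.10417175292969, 100.23234558105469), 1.2766659259796143) mean [566.0022  310.42834]
top (319, 222) [     0      0    512    384 185433] [68 73 81] world ((695.4310913085938, 179.4732666015625), (1636.227294921875, 2384.8134765625), 8.39180850982666) mean [ 534.0693  -251.78644]
scene (238, 205) [219 196  38  20 417] [51 56 62] world ((561.4144287109375, 293.08172607421875), (106.3607406616211, 107.81301879882812), 1.9746732711791992) mean [563.1409  293.59384]
scene (295, 267) [283 258  25  18 385] [55 59 65] world ((496.67974853515625, -103.38335418701172), (73.77980041503906, 68.39812469482422), 46.84735107421875) mean [ 492.10925 -101.04537]
```

View pics/t1.png

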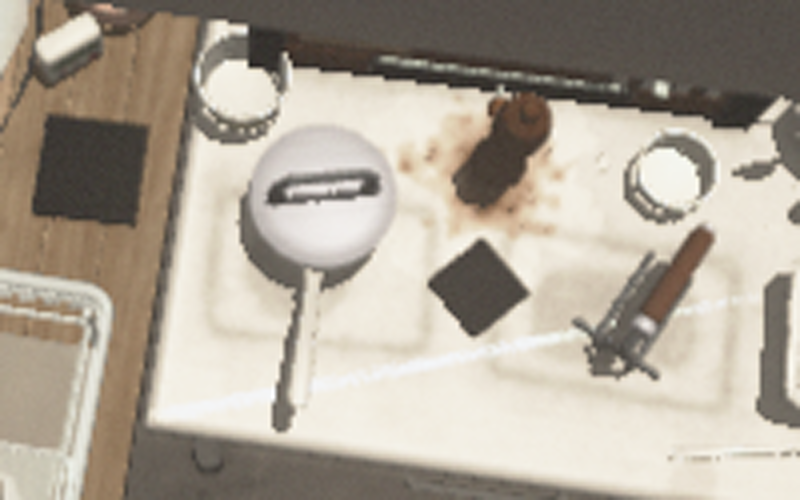

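View pics/s1.png

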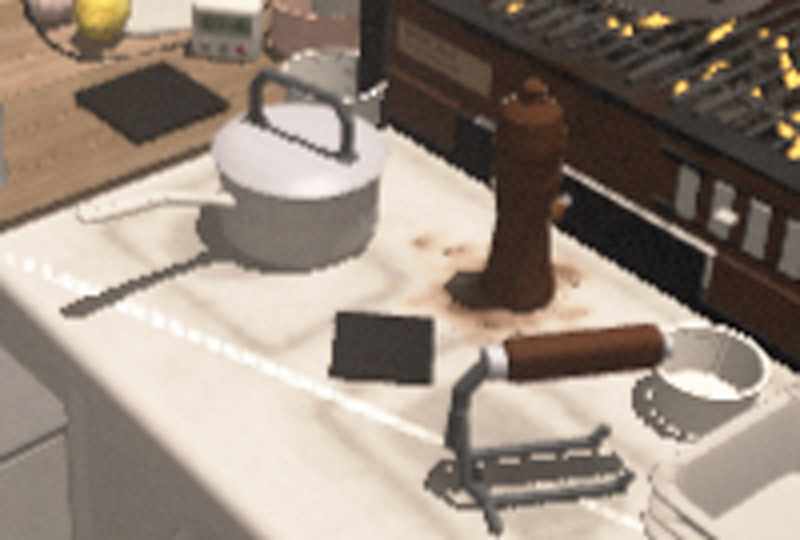

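```bash
python3 - <<'E'
from h import *
for n in("top","scene"): print(n,"cam",ray(n,0,0)[0])
t=cv2.imread("pics/top0.png");s=cv2.imread("pics/scene0.png")
crop(t,250,165,310,265,6,"pics/t2.png");crop(t,335,195,390,250,10,"pics/t3.png");crop(t,190,140,270,240,6,"pics/t4.png")
crop(s,215,190,305,260,8,"pics/s2.png");crop(s,300,250,380,320,8,"pics/s3.png");crop(s,130,130,300,260,4,"pics/s4.png")
E
```

```text
top cam [ 119.19049828  107.77676018 1581.63952445]
scene cam [-140.5062945  -776.7934127   746.26930741]
```

View pics/t2.png

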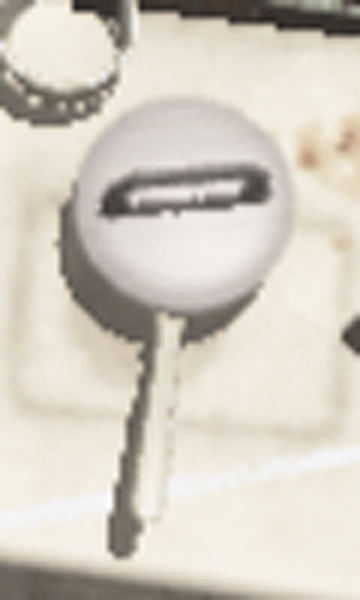

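View pics/t3.png

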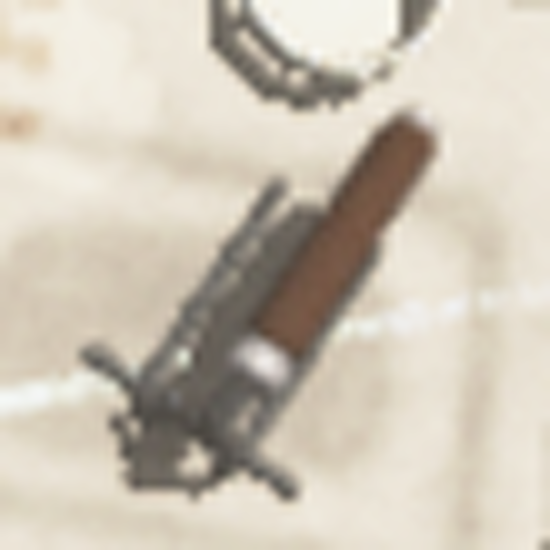

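View pics/t4.png

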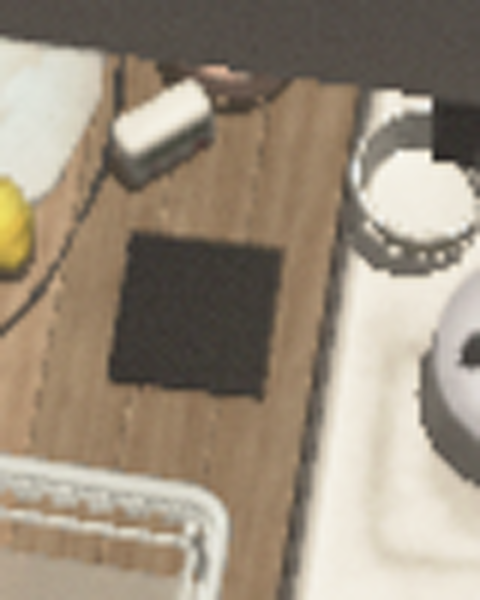

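View pics/s2.png

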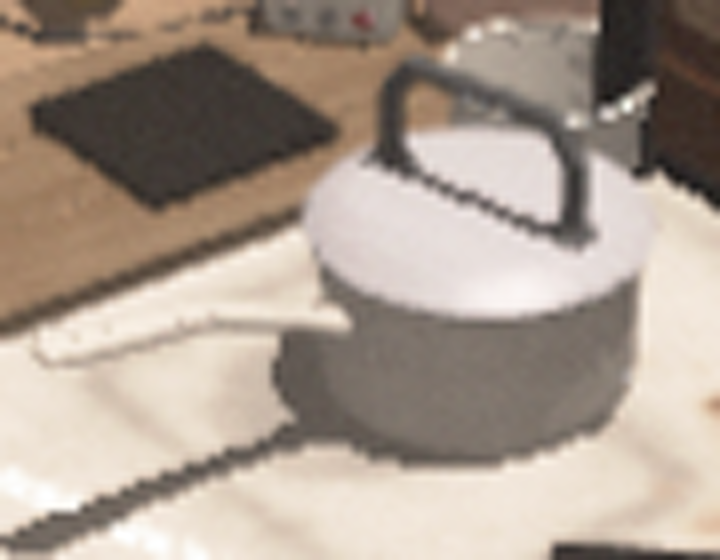

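View pics/s3.png

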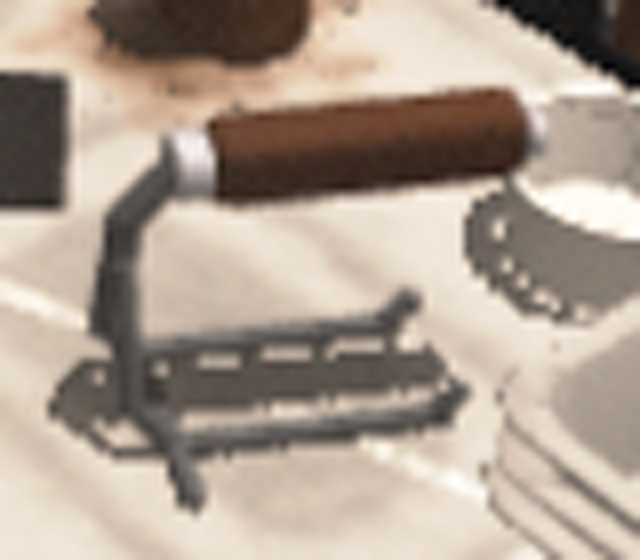

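View pics/s4.png

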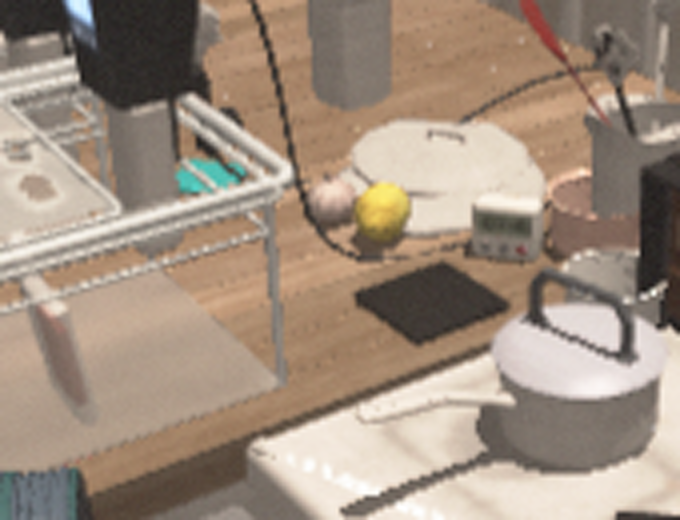

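```bash
python3 - <<'E'
from h import *
T=lambda x,y,k,ox,oy:(ox+(x+.5)/k-.5,oy+(y+.5)/k-.5)
t2=lambda x,y:T(x,y,6,250,165); t4=lambda x,y:T(x,y,6,190,140); t3=lambda x,y:T(x,y,10,335,195)
s2=lambda x,y:T(x,y,8,215,190); s3=lambda x,y:T(x,y,8,300,250); s4=lambda x,y:T(x,y,4,130,130)
np.set_printoptions(precision=1,suppress=True)
def b(l,a,c): p,e=tri("top",a,"scene",c);print(l,p,"gap %.1f"%e)
b("loop L",t2(125,185),s2(400,72)); b("loop R",t2(258,172),s2(573,142)); 
b("footL",t2(112,208),s2(388,157)); b("footR",t2(262,192),s2(575,235))
b("slate far",t4(130,235),s2(205,42));b("slate R",t4(280,250),s2(338,130))
b("rack top corner",t4(215,500),s4(290,172));
b("rack c2",t4(222,515),s4(290,172));
print("slate corners top@9",[plane("top",*t4(*q),9)[:2] for q in[(130,235),(280,250)]],"@0",[plane("top",*t4(*q),0)[:2] for q in[(262,397),(108,382)]])
print("slate scene",plane("scene",*s2(205,42),9)[:2],[plane("scene",*s2(*q),4.5)[:2] for q in[(338,130),(30,115)]],plane("scene",*s2(155,208),0)[:2])
t=cv2.imread("pics/top0.png");s=cv2.imread("pics/scene0.png")
# lid disc: fit ellipse of bright/greyish-violet region
for n,im,(x0,y0,x1,y1) in(("top",t,(255,175,305,220)),("scene",s,(250,195,300,235))):
    c=im[y0:y1,x0:x1].astype(int); 
    m=((c[...,0]-c[...,2])>-6)&(c.max(2)>130)
    m=m.astype(np.uint8); m=cv2.morphologyEx(m,cv2.MORPH_OPEN,np.ones((3,3)))
    cs,_=cv2.findContours(m,0,1); cc=max(cs,key=cv2.contourArea); h=cv2.convexHull(cc)
    e=cv2.fitEllipse(cc+np.array([x0,y0])); print(n,"lid",e, plane(n,*e[0],71+14-6)); 
# brown grip
for n,im,(x0,y0,x1,y1) in(("top",t,(350,200,385,240)),("scene",s,(320,255,370,280))):
    h=cv2.cvtColor(im[y0:y1,x0:x1],cv2.COLOR_BGR2HSV)
    m=((h[...,0]<14)&(h[...,1]>90)).astype(np.uint8)
    k,l,st,ce=cv2.connectedComponentsWithStats(m); i=1+st[1:,4].argmax()
    cs,_=cv2.findContours((l==i).astype(np.uint8),0,1); r=cv2.minAreaRect(cs[0]+np.array([x0,y0]))
    print(n,"grip",ce[i]+[x0,y0],r,cv2.boxPoints(r).tolist(), plane(n,*(ce[i]+[x0,y0]),100))
E
```

```text
loop L [541.7 105.3 126. ] gap 2.5
loop R [563.1  24.5 123.9] gap 3.9
footL [538.7 110.8  84.6] gap 5.1
footR [561.5  18.6  85.4] gap 2.8
slate far [611.4 351.    9.4] gap 4.7
slate R [616.5 249.5   5.8] gap 4.4
rack top corner [399.1 245.3 204.6] gap 2.1
rack c2 [392.7 238.6 208.4] gap 7.2
slate corners top@9 [array([609.3, 352. ]), array([613.4, 250.2])] @0 [array([513. , 246.8]), array([508.4, 349.9])]
slate scene [614.3 351.2] [array([620.3, 251. ]), array([512.9, 347.8])] [517.9 250.1]Traceback (most recent call last):
  File "<stdin>", line 20, in <module>
ValueError: max() iterable argument is empty
```

```bash
python3 - <<'E'
from h import *
np.set_printoptions(precision=1,suppress=True)
t=cv2.imread("pics/top0.png");s=cv2.imread("pics/scene0.png")
print(t[212,280],t[185,280],t[222,300],t[215,250], s[225,265],s[245,268],s[205,270],s[255,300])
# brown grip
for n,im,(x0,y0,x1,y1) in(("top",t,(350,200,385,240)),("scene",s,(320,255,370,280))):
    h=cv2.cvtColor(im[y0:y1,x0:x1],cv2.COLOR_BGR2HSV)
    m=((h[...,0]<14)&(h[...,1]>90)).astype(np.uint8)
    k,l,st,ce=cv2.connectedComponentsWithStats(m); i=1+st[1:,4].argmax()
    cs,_=cv2.findContours((l==i).astype(np.uint8),0,1); r=cv2.minAreaRect(cs[0]+np.array([x0,y0]))
    print(n,"grip",ce[i]+[x0,y0],r,cv2.boxPoints(r).tolist(), plane(n,*(ce[i]+[x0,y0]),100))
E
```

```text
[216 219 224] [206 212 216] [218 231 237] [213 226 233] [209 212 222] [100 108 117] [126 146 172] [196 219 234]
top grip [369.2 218.2] ((369.1243591308594, 218.07257080078125), (4.750783920288086, 24.329771041870117), 30.25643539428711) [[360.9429931640625, 227.38345336914062], [373.20208740234375, 206.367919921875], [377.30572509765625, 208.76168823242188], [365.046630859375, 229.7772216796875]] [ 514.1 -268.1  100. ]
scene grip [345.2 267.6] ((345.7010498046875, 267.57733154296875), (10.531445503234863, 38.914974212646484), 84.47245788574219) [[325.82684326171875, 264.2103271484375], [364.56085205078125, 260.46185302734375], [365.57525634765625, 270.9443359375], [326.84124755859375, 274.69281005859375]] [ 517.1 -265.5  100. ]
```

```bash
python3 - <<'E'
from h import *
np.set_printoptions(precision=1,suppress=True)
T=lambda x,y,k,ox,oy:(ox+(x+.5)/k-.5,oy+(y+.5)/k-.5)
t3=lambda x,y:T(x,y,10,335,195); s3=lambda x,y:T(x,y,8,300,250)
a=lambda v:np.degrees(np.arctan2(v[1],v[0]))
B=plane("top",363.0,228.6,105);F=plane("top",375.3,207.6,105);print("grip top",B,F,a(F-B),np.linalg.norm(F-B),(B+F)/2)
B=plane("scene",326.3,269.4,100);F=plane("scene",365.1,265.7,100);print("grip scene",B,F,a(F-B),np.linalg.norm(F-B),(B+F)/2)
p,e=tri("top",(363.0,228.6),"scene",(326.3,268.5));q,e2=tri("top",(375.3,207.6),"scene",(365.1,264.9));print("tri",p,e,q,e2,a(q-p),(p+q)/2)
L=plane("top",*t3(95,355),4);R=plane("top",*t3(288,490),4);print("crossbar",L,R,a(L-R)-90,np.linalg.norm(L-R),(L+R)/2)
u=np.array([np.cos(np.radians(a(L-R)-90)),np.sin(np.radians(a(L-R)-90))]);print("origin by crossbar",((L+R)/2)[:2]+52*u)
print("left tip top",plane("top",*t3(280,182),15),"scene tips",plane("scene",*s3(405,298),15),plane("scene",*s3(458,390),15),"xbar near",plane("scene",*s3(190,500),4))
print("bar ends top cap",plane("top",*t3(428,115),105),"ferrule",plane("top",*t3(252,365),105), "scene cap",plane("scene",*s3(540,130),100),"ferr",plane("scene",*s3(172,165),100))
E
```

```text
grip top [ 470.3 -246.9  105. ] [ 556.4 -286.9  105. ] -24.88228357603725 94.87465436071089 [ 513.3 -266.9  105. ]
grip scene [ 473.3 -242.1  100. ] [ 563.5 -290.6  100. ] -28.25198524455854 102.44311465799257 [ 518.4 -266.3  100. ]
tri [ 469.2 -246.   107.6] 1.1042385987005794 [ 559.7 -289.5  102.7] 6.158146245525049 -25.71527604579982 [ 514.4 -267.8  105.1]
crossbar [ 477.8 -198.2    4. ] [ 435.6 -276.6    4. ] -28.29075529640444 89.02819891408132 [ 456.7 -237.4    4. ]
origin by crossbar [ 502.5 -262. ]
left tip top [ 554.8 -262.5   15. ] scene tips [ 553.4 -261.9   15. ] [ 533.9 -301.9   15. ] xbar near [ 438.1 -277.4    4. ]
bar ends top cap [ 563.5 -294.1  105. ] ferrule [ 459.5 -235.8  105. ] scene cap [ 567.2 -293.8  100. ] ferr [ 460.5 -236.4  100. ]
```

Two measurements agree. The lid centre is about (551, 65) with its x axis at about +14°. The lifter origin is about (502.5, -261) at a yaw of about -27°. The slate is the 105 mm one, at about (563, 300). Now I'll move towards the lifter.

Call:
step_arm(rows=[{"tx": 60,"ty": -140,"tz": 40,"wz": -5},{"tx": 60,"ty": -140,"tz": 40,"wz": -9},{"tx": 110,"ty": -250,"tz": 40,"wz": -9},{"tx": 110,"ty": -250,"tz": 40,"wz": -9},{"tx": 132,"ty": -310,"tz": 40,"wz": -9}])

```text
$.rows[0]: bad value
```

Call:
step_arm(rows=[{"tx": 201,"ty": -474,"tz": -30},{"tx": 201,"ty": -474,"tz": -30},{"tx": 201,"ty": -474,"tz": -30},{"tx": 201,"ty": -474,"tz": -30},{"tx": 201,"ty": -474,"tz": -30}])

```text
$.rows[0]: bad value
```

Call:
step_arm(rows=[{"tx": 0,"ty": 0},{"tx": 0},{"tx": 0}])

```text
$.rows[0]: bad value
```

Call:
step_arm(rows=[{"tx": 30,"ty": -50,"tz": 20,"wx": 0,"wy": 0,"wz": -5,"jaw": 100},{"tx": 50,"ty": -100,"tz": 40,"wx": 0,"wy": 0,"wz": -9,"jaw": 100},{"tx": 75,"ty": -160,"tz": 40,"wx": 0,"wy": 0,"wz": -9,"jaw": 100},{"tx": 100,"ty": -215,"tz": 40,"wx": 0,"wy": 0,"wz": -9,"jaw": 100},{"tx": 120,"ty": -270,"tz": 40,"wx": 0,"wy": 0,"wz": -9,"jaw": 100}])

```text
time_s: 0.72
tool_pos: [289.5, 251.4, 295.9]
eef_rot: [0.233, 0.973, -0.0, 0.0]
ft_force: [0.5, -0.3, 0.8]
grip_width: 85.4
```

Call:
step_arm(rows=[{"tx": 23,"ty": -56,"tz": 0,"wx": 0,"wy": 0,"wz": 0,"jaw": 100},{"tx": 46,"ty": -112,"tz": 0,"wx": 0,"wy": 0,"wz": 0,"jaw": 100},{"tx": 69,"ty": -168,"tz": 0,"wx": 0,"wy": 0,"wz": 0,"jaw": 100},{"tx": 92,"ty": -224,"tz": 0,"wx": 0,"wy": 0,"wz": 0,"jaw": 100},{"tx": 115,"ty": -280,"tz": 0,"wx": 0,"wy": 0,"wz": 0,"jaw": 100}])

```text
time_s: 1.35
tool_pos: [404.4, -28.6, 296.1]
eef_rot: [0.233, 0.972, 0.0, 0.0]
ft_force: [0.2, 1.3, -0.1]
grip_width: 85.2
```

Call:
step_arm(rows=[{"tx": 23,"ty": -56,"tz": -20,"wx": 0,"wy": 0,"wz": 0,"jaw": 100},{"tx": 46,"ty": -112,"tz": -40,"wx": 0,"wy": 0,"wz": 0,"jaw": 100},{"tx": 69,"ty": -168,"tz": -60,"wx": 0,"wy": 0,"wz": 0,"jaw": 100},{"tx": 96,"ty": -224,"tz": -70,"wx": 0,"wy": 0,"wz": 0,"jaw": 100},{"tx": 98,"ty": -234,"tz": -75,"wx": 0,"wy": 0,"wz": 0,"jaw": 100}])

```text
time_s: 1.98
tool_pos: [502.2, -263.4, 218.3]
eef_rot: [0.234, 0.972, 0.001, -0.002]
ft_force: [-0.2, 0.6, 0.2]
grip_width: 85.7
```

```bash
python3 - <<'E'
from h import *
print(manip.get_state())
t=manip.snapshot("top");s=manip.snapshot("scene");cv2.imwrite("pics/top1.png",t);cv2.imwrite("pics/scene1.png",s)
crop(t,335,170,415,250,7,"pics/t5.png");crop(s,280,190,400,310,5,"pics/s5.png")
E
```

```text
{'time_s': 1.975, 'q': array([-5.82855342e-01,  1.38252125e-01,  1.38969055e+00, -3.81102345e-04,
        1.61793450e+00, -1.68052466e+00]), 'dq': array([-0.0980319 ,  0.12677255, -0.08960005,  0.02604698, -0.0344498 ,
       -0.12388144]), 'tau': array([-5.18314261e-01, -3.69744623e+01, -3.15793562e+01, -1.94208152e-01,
       -2.45813616e-01,  3.34100530e-02]), 'tool_pos': array([ 502.17819569, -263.40823414,  218.32273876]), 'eef_rot': array([ 2.34371023e-01,  9.72144844e-01,  5.48050790e-04, -2.07970063e-03]), 'ft_force': array([-0.16155646,  0.55946455,  0.2106035 ]), 'ft_torque': array([ 0.07119453,  0.0769949 , -0.01430655]), 'grip_width': 85.72131269477137}
```

View pics/t5.png

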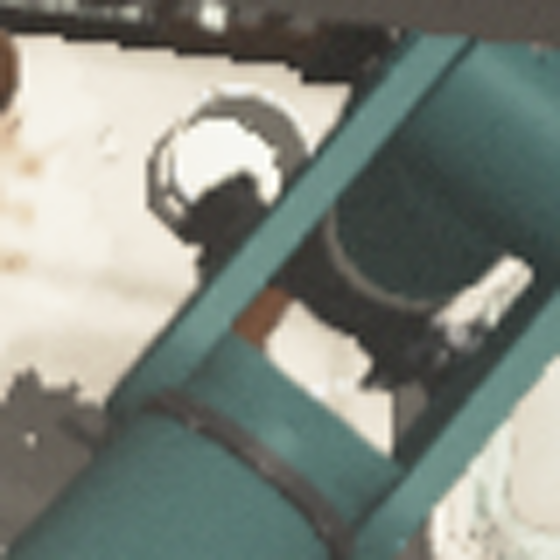

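View pics/s5.png

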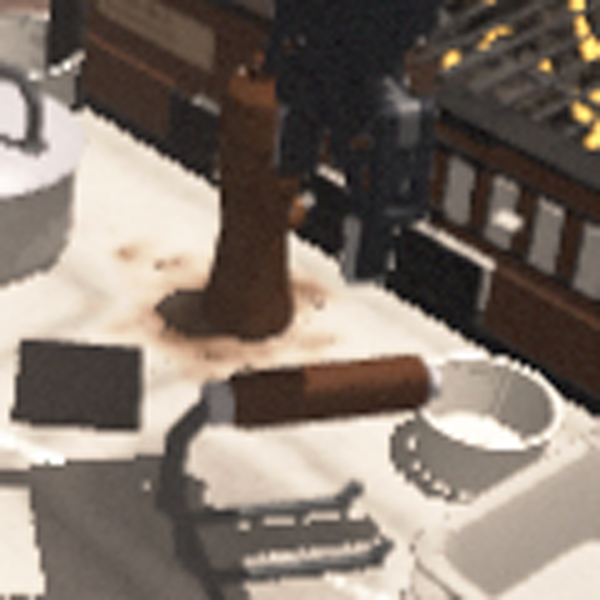

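```bash
python3 - <<'E'
from h import *
for s in(1,-1):
  for r in (43,57):
    p=[502.2+s*r*.457,-263.4+s*r*.889,206]; print(s,r,proj("scene",p))
print(proj("scene",[502.5,-261,114]),proj("scene",[502.5,-261,86]))
E
```

```text
1 43 [338.78334358 224.7745306 ]
1 57 [336.8920188  221.79400789]
-1 43 [351.50477675 244.82212947]
-1 57 [353.77501974 248.39978618]
[340.46128956 264.43602094] [339.3779696 273.2127958]
```

Call:
step_arm(rows=[{"tx": 0,"ty": 0,"tz": -40,"wx": 0,"wy": 0,"wz": 0,"jaw": 100},{"tx": 0,"ty": 0,"tz": -80,"wx": 0,"wy": 0,"wz": 0,"jaw": 70},{"tx": 0,"ty": 0,"tz": -105,"wx": 0,"wy": 0,"wz": 0,"jaw": 60},{"tx": 0,"ty": 0,"tz": -115,"wx": 0,"wy": 0,"wz": 0,"jaw": 50},{"tx": 0,"ty": 0,"tz": -115,"wx": 0,"wy": 0,"wz": 0,"jaw": 50}], grip_force=50)

```text
time_s: 2.7
tool_pos: [502.3, -259.7, 106.9]
eef_rot: [0.232, 0.973, 0.0, 0.0]
ft_force: [-0.1, -1.0, -0.6]
grip_width: 42.7
```

```bash
python3 - <<'E'
from h import *
s=manip.snapshot("scene");cv2.imwrite("pics/scene2.png",s)
crop(s,280,190,400,310,5,"pics/s6.png")
E
```

```text
(no output)
```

View pics/s6.png

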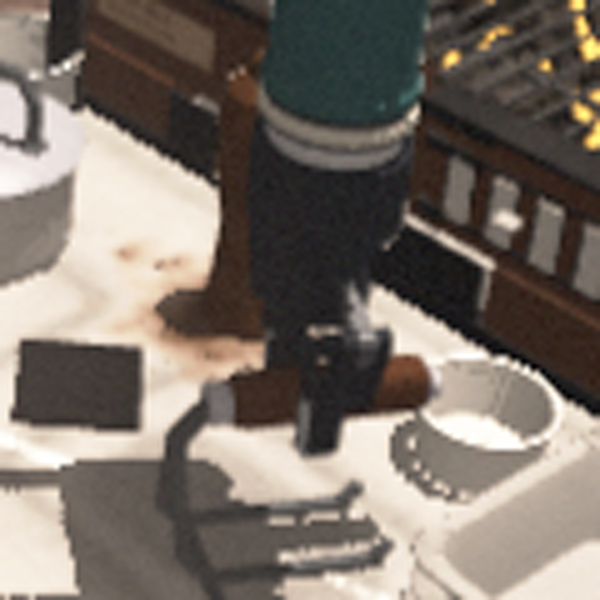

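The fingers straddle the grip near its middle, with the near finger at about (320,420) in the crop, so I'll close.

Call:
step_arm(rows=[{"tx": 0,"ty": 0,"tz": 0,"wx": 0,"wy": 0,"wz": 0,"jaw": 30},{"tx": 0,"ty": 0,"tz": 0,"wx": 0,"wy": 0,"wz": 0,"jaw": 20},{"tx": 0,"ty": 0,"tz": 0,"wx": 0,"wy": 0,"wz": 0,"jaw": 10},{"tx": 0,"ty": 0,"tz": 0,"wx": 0,"wy": 0,"wz": 0,"jaw": 5},{"tx": 0,"ty": 0,"tz": 0,"wx": 0,"wy": 0,"wz": 0,"jaw": 5}], grip_force=90)

```text
time_s: 3.38
tool_pos: [503.3, -261.1, 108.3]
eef_rot: [0.233, 0.973, -0.0, 0.002]
ft_force: [0.5, 1.8, 5.7]
grip_width: 21.0
```

Call:
step_arm(rows=[{"tx": 0,"ty": 0,"tz": 5,"wx": 0,"wy": 0,"wz": 0,"jaw": 5},{"tx": 0,"ty": 0,"tz": 15,"wx": 0,"wy": 0,"wz": 0,"jaw": 5},{"tx": 0,"ty": 0,"tz": 30,"wx": 0,"wy": 0,"wz": 0,"jaw": 5},{"tx": 0,"ty": 0,"tz": 50,"wx": 0,"wy": 0,"wz": 0,"jaw": 5},{"tx": 0,"ty": 0,"tz": 50,"wx": 0,"wy": 0,"wz": 0,"jaw": 5}])

```text
time_s: 4.0
tool_pos: [503.5, -261.6, 159.2]
eef_rot: [0.233, 0.973, -0.001, 0.003]
ft_force: [0.9, 0.4, -1.8]
grip_width: 20.8
```

```bash
python3 - <<'E'
from h import *
print(manip.get_state()['tool_pos'])
s=manip.snapshot("scene");t=manip.snapshot("top");cv2.imwrite("pics/scene3.png",s);cv2.imwrite("pics/top3.png",t)
crop(s,280,190,400,310,5,"pics/s7.png");crop(t,335,170,415,250,7,"pics/t7.png")
E
```

```text
[ 503.48549418 -261.56968627  159.22223367]
```

View pics/s7.png

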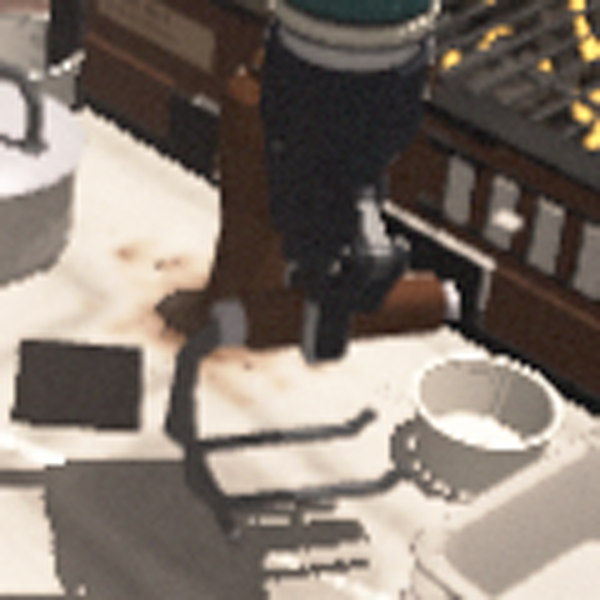

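View pics/t7.png

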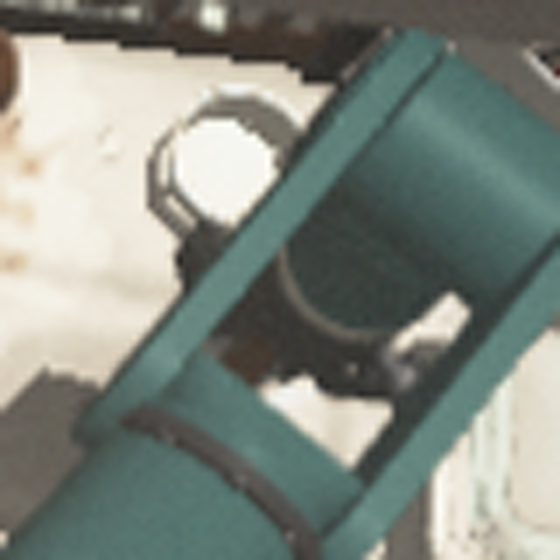

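```bash
python3 - <<'E'
from h import *
np.set_printoptions(precision=1,suppress=True)
T=lambda x,y,k,ox,oy:(ox+(x+.5)/k-.5,oy+(y+.5)/k-.5)
a=plane("scene",*T(373,412,5,280,190),65);b=plane("scene",*T(408,476,5,280,190),65)
# crossbar near end, and junctions tine-crossbar
c=plane("scene",*T(232,530,5,280,190),55)
print(a,b,"mid",(a+b)/2,"sep",np.linalg.norm(a-b),"yaw",np.degrees(np.arctan2(*(a-b)[1::-1]))-90,"c",c)
m=(a+b)/2
for y in(-25.5,-27,-28.5):
  u=np.array([np.cos(np.radians(y)),np.sin(np.radians(y))]);v=np.array([-u[1],u[0]])
  o=m[:2]-46*u; d=o-np.array([503.5,-261.6]); print(y,"origin",o,"rel tcp lifter axes",d@u,d@v, "c local",(c[:2]-o)@u,(c[:2]-o)@v)
E
```

```text
[ 558.  -264.4   65. ] [ 533.9 -308.6   65. ] mid [ 546.  -286.5   65. ] sep 50.26245031884314 yaw -28.586600470193922 c [ 443.  -276.1   55. ]
-25.5 origin [ 504.4 -266.7] rel tcp lifter axes 3.037349463268582 -4.182631191400872 c local -51.34854362349152 -34.97833854163264
-27 origin [ 505.  -265.6] rel tcp lifter axes 3.1300341088308405 -2.8975497461000175 c local -50.39955854902627 -37.51464013289681
-28.5 origin [ 505.5 -264.5] rel tcp lifter axes 3.189047483114919 -1.610482464939043 c local -49.38450603239695 -40.025231063711956
```

```bash
python3 - <<'E'
from h import *
np.set_printoptions(precision=1,suppress=True)
T=lambda x,y,k,ox,oy:(ox+(x+.5)/k-.5,oy+(y+.5)/k-.5)
t2=lambda x,y:T(x,y,6,250,165);s2=lambda x,y:T(x,y,8,215,190)
for z in(73,80,85): print(z,plane("top",*t2(186.5,203.5),z), [np.linalg.norm(plane("top",*t2(77,203),z)-plane("top",*t2(296,203),z))])
L=plane("scene",*s2(303,215),78);R=plane("scene",*s2(655,215),78);N=plane("scene",*s2(479,318),73);print(L,R,np.linalg.norm(L-R),(L+R)/2,N)
# camera azimuth direction from scene cam -> lid centre est = N + 71.5*dir
o=ray("scene",0,0)[0];d=np.array([551,65])-o[:2];d/=np.linalg.norm(d);print("centre by near edge",N[:2]+71.5*d)
# loop predicted pixels for centre (551,65), yaw14.3
for c in((551,65),(554,65)):
 for yaw in(12,14.3,16):
  y=np.radians(yaw);v=np.array([-np.sin(y),np.cos(y)])
  f=lambda n,s,z:proj(n,[*(np.array(c)+s*v),z])
  k=lambda p,kk,ox,oy:((p[0]+.5-ox)*kk-.5,(p[1]+.5-oy)*kk-.5)
  print(c,yaw,"scene feet",[np.round(k(f("scene",s,85),8,215,190)) for s in(46,-46)],"top feet",[np.round(k(f("top",s,85),6,250,165)) for s in(46,-46)],"scene xp top ends",[np.round(k(f("scene",s,137),8,215,190)) for s in(34,-34)])
E
```

```text
73 [549.4  65.4  73. ] [np.float64(139.73456544641795)]
80 [547.4  65.6  80. ] [np.float64(139.08620515738207)]
85 [546.   65.7  85. ] [np.float64(138.62309066521357)]
[493.5 103.3  78. ] [606.4  19.8  78. ] 140.31972867404252 [549.9  61.5  78. ] [508.4   9.6  73. ]
centre by near edge [553.8  64.8]
(551, 65) 12 scene feet [array([388., 157.]), array([567., 236.])] top feet [array([116., 201.]), array([261., 192.])] scene xp top ends [array([412.,  54.]), array([547., 110.])]
(551, 65) 14.3 scene feet [array([386., 158.]), array([570., 234.])] top feet [array([116., 203.]), array([261., 189.])] scene xp top ends [array([410.,  55.]), array([549., 109.])]
(551, 65) 16 scene feet [array([384., 160.]), array([572., 233.])] top feet [array([117., 205.]), array([260., 187.])] scene xp top ends [array([409.,  56.]), array([551., 108.])]
(554, 65) 12 scene feet [array([394., 154.]), array([573., 234.])] top feet [array([117., 196.]), array([261., 187.])] scene xp top ends [array([418.,  52.]), array([553., 108.])]
(554, 65) 14.3 scene feet [array([391., 156.]), array([576., 232.])] top feet [array([117., 199.]), array([261., 184.])] scene xp top ends [array([416.,  53.]), array([555., 107.])]
(554, 65) 16 scene feet [array([389., 157.]), array([578., 230.])] top feet [array([117., 201.]), array([261., 182.])] scene xp top ends [array([415.,  54.]), array([557., 106.])]
```

```bash
python3 - <<'E'
from h import *
print(plane("scene",329,254,0),plane("top",316,199,0)); s=manip.get_state();print(s['tool_pos'],s['ft_force'],s['q'])
E
```

```text
[ 627.86102892 -111.83527328    0.        ] [588.66910111 -77.23144762   0.        ]
[ 502.22361151 -260.69945512  156.45543052] [-0.19766674  1.00063635 -2.6141933 ] [-5.79041604e-01  1.62252058e-01  1.48676592e+00  8.57819327e-05
  1.49230594e+00 -1.67992826e+00]
```

Call:
step_arm(rows=[{"tx": -20,"ty": 0,"tz": 30,"wx": 0,"wy": 0,"wz": 0,"jaw": 5},{"tx": -40,"ty": 30,"tz": 60,"wx": 0,"wy": 0,"wz": 6,"jaw": 5},{"tx": -50,"ty": 70,"tz": 80,"wx": 0,"wy": 0,"wz": 12,"jaw": 5},{"tx": -60,"ty": 115,"tz": 90,"wx": 0,"wy": 0,"wz": 18,"jaw": 5},{"tx": -60,"ty": 165,"tz": 90,"wx": 0,"wy": 0,"wz": 25,"jaw": 5}])

```text
time_s: 4.72
tool_pos: [441.7, -94.7, 246.6]
eef_rot: [0.016, 1.0, -0.0, 0.0]
ft_force: [1.0, 0.8, -3.1]
grip_width: 20.7
```

Call:
step_arm(rows=[{"tx": 0,"ty": 35,"tz": 0,"wx": 0,"wy": 0,"wz": 5,"jaw": 5},{"tx": 0,"ty": 75,"tz": -10,"wx": 0,"wy": 0,"wz": 10,"jaw": 5},{"tx": 1,"ty": 110,"tz": -20,"wx": 0,"wy": 0,"wz": 16.2,"jaw": 5},{"tx": 2,"ty": 134,"tz": -30,"wx": 0,"wy": 0,"wz": 16.2,"jaw": 5},{"tx": 2,"ty": 134,"tz": -38,"wx": 0,"wy": 0,"wz": 16.2,"jaw": 5}])

```text
time_s: 5.35
tool_pos: [443.5, 39.6, 206.8]
eef_rot: [-0.126, 0.992, 0.0, -0.001]
ft_force: [-0.1, 1.1, -2.8]
grip_width: 20.7
```

Call:
step_arm(rows=[{"tx": 0,"ty": 0,"tz": 0,"wx": 0,"wy": 0,"wz": 0,"jaw": 5},{"tx": 0,"ty": 0,"tz": 0,"wx": 0,"wy": 0,"wz": 0,"jaw": 5}])

```text
time_s: 5.6
tool_pos: [444.4, 37.5, 208.4]
eef_rot: [-0.124, 0.992, -0.0, 0.0]
ft_force: [-0.9, 0.3, -2.2]
grip_width: 20.7
```

```bash
python3 - <<'E'
from h import *
print(manip.get_state()['tool_pos'])
s=manip.snapshot("scene");t=manip.snapshot("top");cv2.imwrite("pics/scene4.png",s);cv2.imwrite("pics/top4.png",t)
crop(s,200,150,320,260,6,"pics/s8.png");crop(t,230,160,320,260,6,"pics/t8.png")
E
```

```text
[444.36137803  37.50111941 208.41227702]
```

View pics/s8.png

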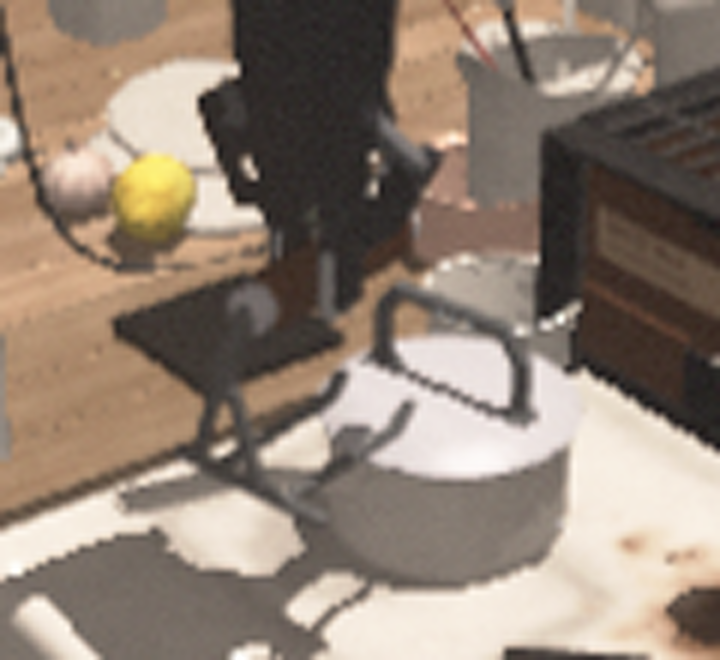

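View pics/t8.png

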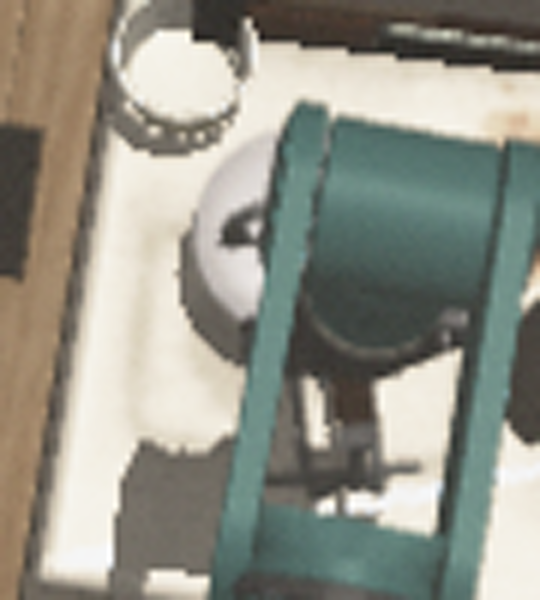

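```bash
python3 - <<'E'
from h import *
np.set_printoptions(precision=1,suppress=True)
k=lambda p:((p[0]+.5-200)*6-.5,(p[1]+.5-150)*6-.5)
y=np.radians(14.25);u=np.array([np.cos(y),np.sin(y)]);v=np.array([-u[1],u[0]])
tcp=np.array([444.4,37.5])
for zl in(100,102,104):
  for dx in(0,3):
    o=tcp+dx*u
    P=lambda a,b,z:np.round(k(proj("scene",[*(o+a*u+b*v),zl+z])))
    print(zl,dx,"tips",P(47,22,14),P(47,-22,14),"xbar near end",P(-52,-49,4),"far",P(-52,49,4),"cap",P(63,0,100))
E
```

```text
100 0 tips [340. 374.] [408. 402.] xbar near end [324. 526.] far [170. 454.] cap [395. 226.]
100 3 tips [344. 371.] [412. 400.] xbar near end [328. 523.] far [175. 451.] cap [399. 224.]
102 0 tips [340. 370.] [408. 399.] xbar near end [324. 522.] far [170. 450.] cap [395. 223.]
102 3 tips [344. 368.] [412. 397.] xbar near end [328. 519.] far [174. 448.] cap [399. 221.]
104 0 tips [340. 367.] [408. 396.] xbar near end [324. 518.] far [170. 447.] cap [395. 219.]
104 3 tips [344. 365.] [412. 393.] xbar near end [328. 516.] far [174. 444.] cap [399. 217.]
```

The tips at (342,378) and (409,405) match the prediction for a lifter height of about 100, so I'll insert.

Call:
step_arm(rows=[{"tx": 19.4,"ty": 4.9,"tz": 0,"wx": 0,"wy": 0,"wz": 0,"jaw": 5},{"tx": 38.8,"ty": 9.8,"tz": 0,"wx": 0,"wy": 0,"wz": 0,"jaw": 5},{"tx": 53.3,"ty": 13.5,"tz": 0,"wx": 0,"wy": 0,"wz": 0,"jaw": 5},{"tx": 63,"ty": 16,"tz": 0,"wx": 0,"wy": 0,"wz": 0,"jaw": 5},{"tx": 63,"ty": 16,"tz": 0,"wx": 0,"wy": 0,"wz": 0,"jaw": 5}])

```text
time_s: 6.32
tool_pos: [507.6, 54.3, 208.2]
eef_rot: [-0.124, 0.992, 0.0, -0.0]
ft_force: [0.6, 0.4, -3.1]
grip_width: 20.7
```

```bash
python3 - <<'E'
from h import *
s=manip.get_state();print(s['tool_pos'],s['ft_force'])
s=manip.snapshot("scene");cv2.imwrite("pics/scene5.png",s)
crop(s,220,180,310,260,8,"pics/s9.png")
E
```

```text
[507.56195535  54.25540072 208.20425023] [ 0.60118199  0.42094661 -3.12587792]
```

View pics/s9.png

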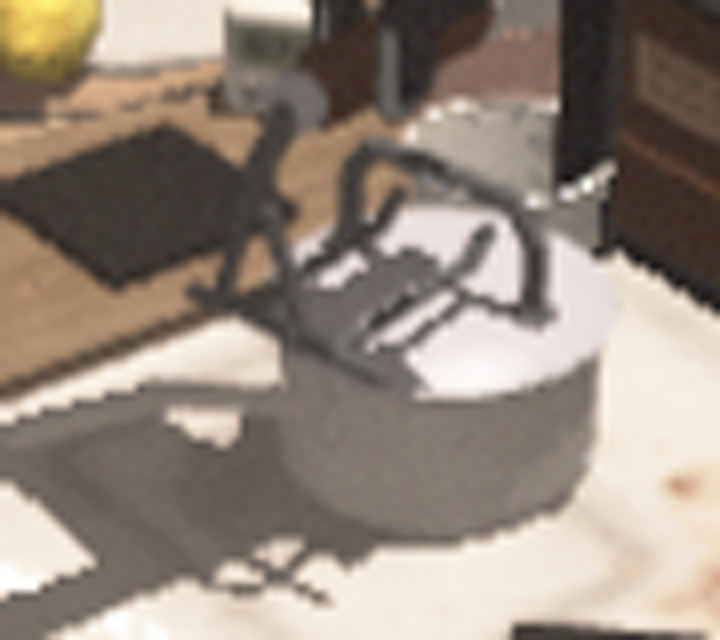

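The tips at (398,195) and (488,235) sit between the loop's feet and under the crosspiece, with room to spare. I'll go on.

Call:
step_arm(rows=[{"tx": 14.5,"ty": 3.7,"tz": 0,"wx": 0,"wy": 0,"wz": 0,"jaw": 5},{"tx": 29,"ty": 7.4,"tz": 0,"wx": 0,"wy": 0,"wz": 0,"jaw": 5},{"tx": 39,"ty": 9.9,"tz": 0,"wx": 0,"wy": 0,"wz": 0,"jaw": 5},{"tx": 43.4,"ty": 11,"tz": 0,"wx": 0,"wy": 0,"wz": 0,"jaw": 5},{"tx": 43.4,"ty": 11,"tz": 0,"wx": 0,"wy": 0,"wz": 0,"jaw": 5}])

```text
time_s: 7.0
tool_pos: [550.8, 65.4, 208.1]
eef_rot: [-0.124, 0.992, 0.0, -0.0]
ft_force: [0.4, 0.2, -2.6]
grip_width: 20.4
```

```bash
python3 - <<'E'
from h import *
s=manip.get_state();print(s['tool_pos'],s['ft_force'],s['ft_torque'])
s=manip.snapshot("scene");cv2.imwrite("pics/scene6.png",s)
crop(s,220,180,310,260,8,"pics/s10.png")
E
```

```text
[550.84125202  65.41631643 208.077869  ] [ 0.39139218  0.2076418  -2.56441292] [-0.05971465 -0.03355189 -0.01541486]
```

View pics/s10.png

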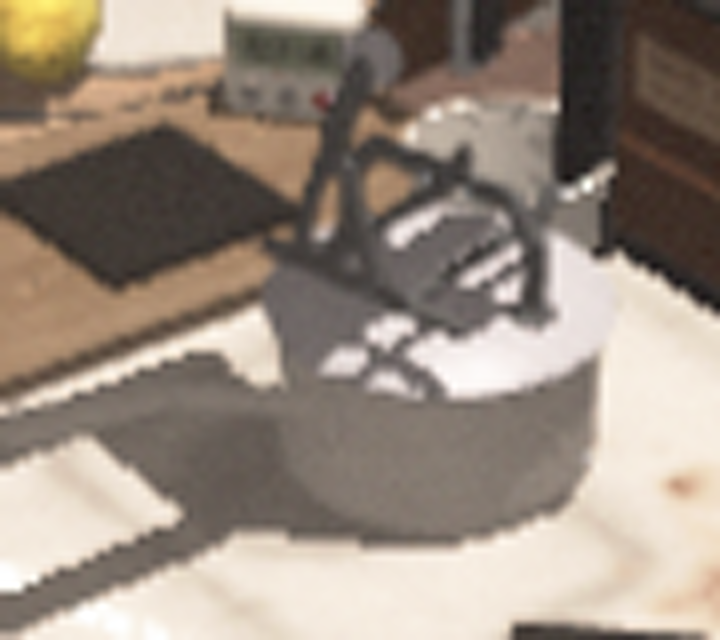

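Call:
step_arm(rows=[{"tx": 0,"ty": 0,"tz": 6,"wx": 0,"wy": 0,"wz": 0,"jaw": 5},{"tx": 0,"ty": 0,"tz": 12,"wx": 0,"wy": 0,"wz": 0,"jaw": 5},{"tx": 0,"ty": 0,"tz": 15,"wx": 0,"wy": 0,"wz": 0,"jaw": 5},{"tx": 0,"ty": 0,"tz": 17,"wx": 0,"wy": 0,"wz": 0,"jaw": 5},{"tx": 0,"ty": 0,"tz": 18,"wx": 0,"wy": 0,"wz": 0,"jaw": 5}], grip_force=110)

```text
time_s: 7.68
tool_pos: [550.3, 65.2, 225.7]
eef_rot: [-0.124, 0.992, 0.0, -0.001]
ft_force: [0.6, -0.5, -5.1]
grip_width: 20.3
```

Call:
step_arm(rows=[{"tx": 0,"ty": 0,"tz": 1.5,"wx": 0,"wy": 0,"wz": 0,"jaw": 5},{"tx": 0,"ty": 0,"tz": 3,"wx": 0,"wy": 0,"wz": 0,"jaw": 5},{"tx": 0,"ty": 0,"tz": 4.5,"wx": 0,"wy": 0,"wz": 0,"jaw": 5},{"tx": 0,"ty": 0,"tz": 6,"wx": 0,"wy": 0,"wz": 0,"jaw": 5},{"tx": 0,"ty": 0,"tz": 7,"wx": 0,"wy": 0,"wz": 0,"jaw": 5}])

```text
time_s: 8.3
tool_pos: [550.7, 65.4, 233.5]
eef_rot: [-0.124, 0.992, 0.0, 0.0]
ft_force: [0.0, -0.2, -4.6]
grip_width: 20.5
```

```bash
python3 - <<'E'
from h import *
s=manip.get_state();print(s['tool_pos'],s['ft_force'],s['ft_torque'])
s=manip.snapshot("scene");cv2.imwrite("pics/scene7.png",s)
crop(s,220,180,310,260,8,"pics/s11.png")
E
```

```text
[550.6844287   65.36830892 233.46356044] [ 0.00464127 -0.227416   -4.63085358] [ 0.0167043  -0.04680136 -0.00714475]
```

View pics/s11.png

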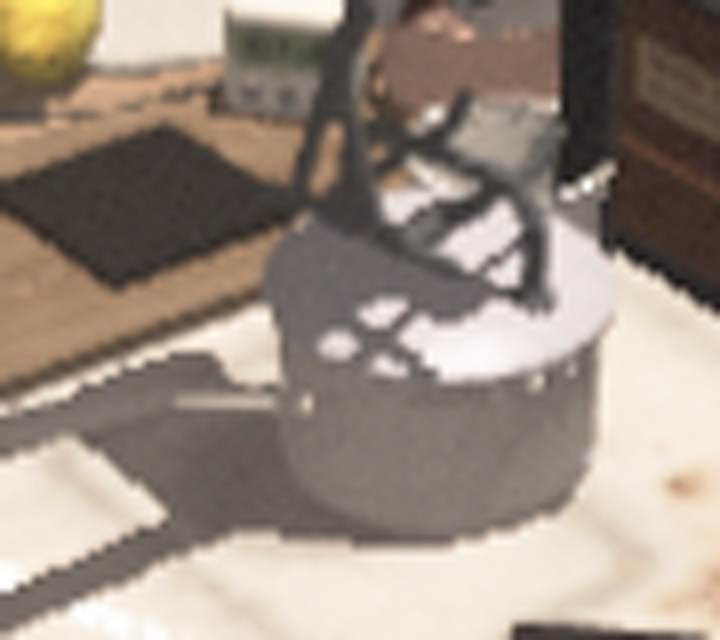

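Call:
step_arm(rows=[{"tx": 0,"ty": 0,"tz": 3,"wx": 0,"wy": 0,"wz": 0,"jaw": 5},{"tx": 0,"ty": 0,"tz": 8,"wx": 0,"wy": 0,"wz": 0,"jaw": 5},{"tx": 0,"ty": 0,"tz": 14,"wx": 0,"wy": 0,"wz": 0,"jaw": 5},{"tx": 0,"ty": 0,"tz": 21,"wx": 0,"wy": 0,"wz": 0,"jaw": 5},{"tx": 0,"ty": 0,"tz": 28,"wx": 0,"wy": 0,"wz": 0,"jaw": 5}])

```text
time_s: 8.98
tool_pos: [550.7, 65.3, 262.1]
eef_rot: [-0.124, 0.992, 0.0, 0.0]
ft_force: [1.0, -0.4, -5.7]
grip_width: 20.3
```

Call:
step_arm(rows=[{"tx": 0,"ty": 0,"tz": 7,"wx": 0,"wy": 0,"wz": 0,"jaw": 5},{"tx": 0,"ty": 0,"tz": 14,"wx": 0,"wy": 0,"wz": 0,"jaw": 5},{"tx": 0,"ty": 0,"tz": 20,"wx": 0,"wy": 0,"wz": 0,"jaw": 5},{"tx": 0,"ty": 0,"tz": 23,"wx": 0,"wy": 0,"wz": 0,"jaw": 5},{"tx": 0,"ty": 0,"tz": 23,"wx": 0,"wy": 0,"wz": 0,"jaw": 5}])

```text
time_s: 9.6
tool_pos: [550.7, 65.3, 284.6]
eef_rot: [-0.124, 0.992, 0.0, 0.0]
ft_force: [0.3, 0.1, -5.7]
grip_width: 20.6
```

```bash
python3 - <<'E'
from h import *
s=manip.get_state();print(s['tool_pos'],s['ft_force'],s['ft_torque'])
s=manip.snapshot("scene");cv2.imwrite("pics/scene8.png",s)
crop(s,210,150,310,250,7,"pics/s12.png")
s=manip.snapshot("top");cv2.imwrite("pics/top8.png",s)
crop(s,230,140,330,240,6,"pics/t12.png")
E
```

```text
[550.72365341  65.33429801 284.59169703] [ 0.27074117  0.10638071 -5.66253638] [-0.01791719 -0.05665533  0.03491482]
```

View pics/s12.png

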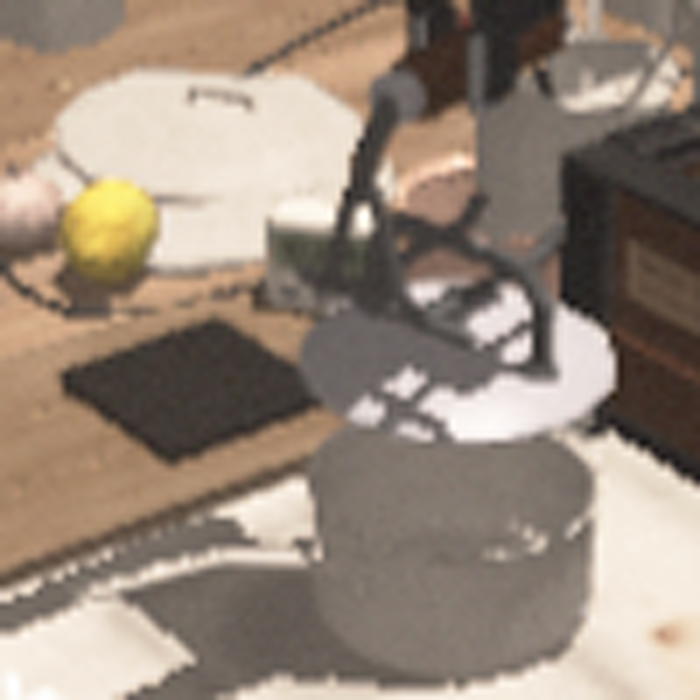

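View pics/t12.png

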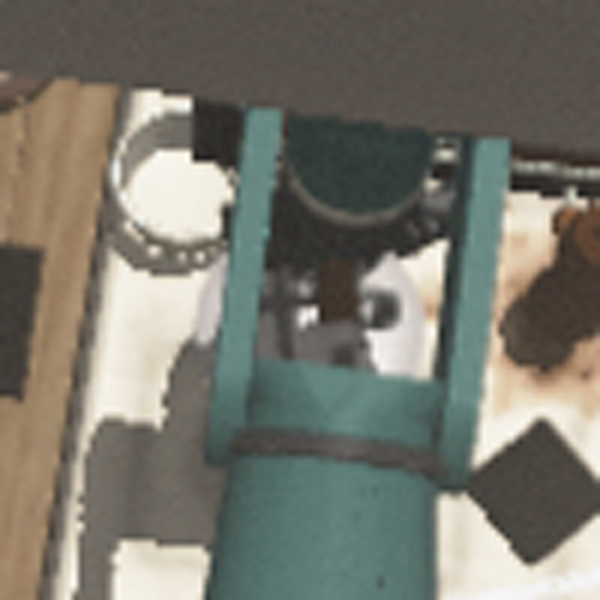

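The lid hangs level over the pan with its centre at about (455,360) in the crop. I'll carry it to the slate at a gentle pace, turning it about +30°.

Call:
step_arm(rows=[{"tx": 0,"ty": 3,"tz": 2,"wx": 0,"wy": 0,"wz": 0.5,"jaw": 5},{"tx": 0,"ty": 9,"tz": 4,"wx": 0,"wy": 0,"wz": 1.5,"jaw": 5},{"tx": 1,"ty": 18,"tz": 6,"wx": 0,"wy": 0,"wz": 3,"jaw": 5},{"tx": 2,"ty": 29,"tz": 6,"wx": 0,"wy": 0,"wz": 4.5,"jaw": 5},{"tx": 3,"ty": 41,"tz": 6,"wx": 0,"wy": 0,"wz": 6,"jaw": 5}])

```text
time_s: 10.32
tool_pos: [553.7, 107.4, 290.3]
eef_rot: [-0.177, 0.984, 0.0, 0.0]
ft_force: [-0.2, -0.7, -5.6]
grip_width: 20.4
```

Call:
step_arm(rows=[{"tx": 1,"ty": 13,"tz": 0,"wx": 0,"wy": 0,"wz": 1.5,"jaw": 5},{"tx": 1,"ty": 26,"tz": 0,"wx": 0,"wy": 0,"wz": 3.5,"jaw": 5},{"tx": 2,"ty": 39,"tz": 0,"wx": 0,"wy": 0,"wz": 5.5,"jaw": 5},{"tx": 2,"ty": 52,"tz": 0,"wx": 0,"wy": 0,"wz": 7.5,"jaw": 5},{"tx": 3,"ty": 65,"tz": 0,"wx": 0,"wy": 0,"wz": 9.5,"jaw": 5}])

```text
time_s: 10.95
tool_pos: [556.6, 172.2, 290.4]
eef_rot: [-0.258, 0.966, 0.0, -0.0]
ft_force: [0.1, 0.6, -6.0]
grip_width: 20.4
```

Call:
step_arm(rows=[{"tx": 1,"ty": 13,"tz": 0,"wx": 0,"wy": 0,"wz": 2,"jaw": 5},{"tx": 1,"ty": 26,"tz": 0,"wx": 0,"wy": 0,"wz": 4,"jaw": 5},{"tx": 2,"ty": 39,"tz": 0,"wx": 0,"wy": 0,"wz": 6,"jaw": 5},{"tx": 2,"ty": 52,"tz": 0,"wx": 0,"wy": 0,"wz": 8,"jaw": 5},{"tx": 3,"ty": 65,"tz": 0,"wx": 0,"wy": 0,"wz": 9.5,"jaw": 5}])

```text
time_s: 11.58
tool_pos: [559.7, 237.2, 290.4]
eef_rot: [-0.337, 0.942, 0.0, -0.0]
ft_force: [0.8, -0.4, -5.7]
grip_width: 21.0
```

Call:
step_arm(rows=[{"tx": 1,"ty": 13,"tz": 0,"wx": 0,"wy": 0,"wz": 1.5,"jaw": 5},{"tx": 2,"ty": 26,"tz": 0,"wx": 0,"wy": 0,"wz": 3,"jaw": 5},{"tx": 3,"ty": 38,"tz": 0,"wx": 0,"wy": 0,"wz": 4,"jaw": 5},{"tx": 4,"ty": 48,"tz": 0,"wx": 0,"wy": 0,"wz": 5,"jaw": 5},{"tx": 4,"ty": 56,"tz": 0,"wx": 0,"wy": 0,"wz": 5.5,"jaw": 5}])

```text
time_s: 12.2
tool_pos: [563.7, 292.9, 290.2]
eef_rot: [-0.381, 0.924, -0.0, -0.0]
ft_force: [-0.1, 0.2, -4.9]
grip_width: 20.4
```

Call:
step_arm(rows=[{"tx": 0,"ty": 4,"tz": 0,"wx": 0,"wy": 0,"wz": 0.2,"jaw": 5},{"tx": 0,"ty": 7,"tz": 0,"wx": 0,"wy": 0,"wz": 0.3,"jaw": 5},{"tx": 0,"ty": 8,"tz": 0,"wx": 0,"wy": 0,"wz": 0.3,"jaw": 5},{"tx": 0,"ty": 8,"tz": 0,"wx": 0,"wy": 0,"wz": 0.3,"jaw": 5},{"tx": 0,"ty": 8,"tz": 0,"wx": 0,"wy": 0,"wz": 0.3,"jaw": 5}])

```text
time_s: 12.82
tool_pos: [563.7, 300.1, 290.4]
eef_rot: [-0.383, 0.924, -0.0, -0.0]
ft_force: [1.0, 0.3, -5.8]
grip_width: 20.2
```

```bash
python3 - <<'E'
from h import *
s=manip.get_state();print(s['tool_pos'],s['ft_force'],s['ft_torque'],s['eef_rot'],s['time_s'])
s=manip.snapshot("scene");cv2.imwrite("pics/scene9.png",s)
crop(s,170,130,290,240,6,"pics/s13.png")
s=manip.snapshot("top");cv2.imwrite("pics/top9.png",s)
crop(s,160,130,280,260,5,"pics/t13.png")
E
```

```text
[563.70259937 300.0572112  290.38385962] [ 0.9901094   0.32115978 -5.80355238] [-0.03890016 -0.00133736 -0.00975439] [-3.83138238e-01  9.23691014e-01 -7.12897993e-06 -2.53775464e-05] 12.825
```

View pics/s13.png

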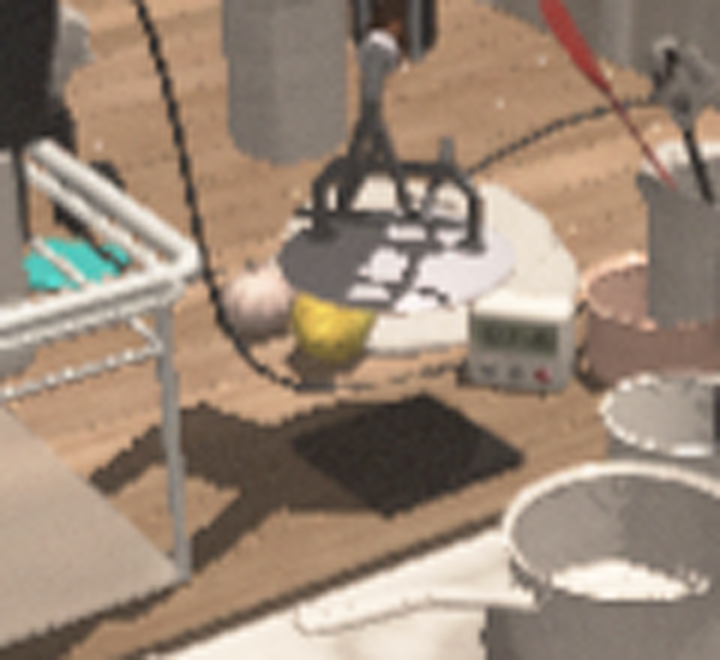

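View pics/t13.png

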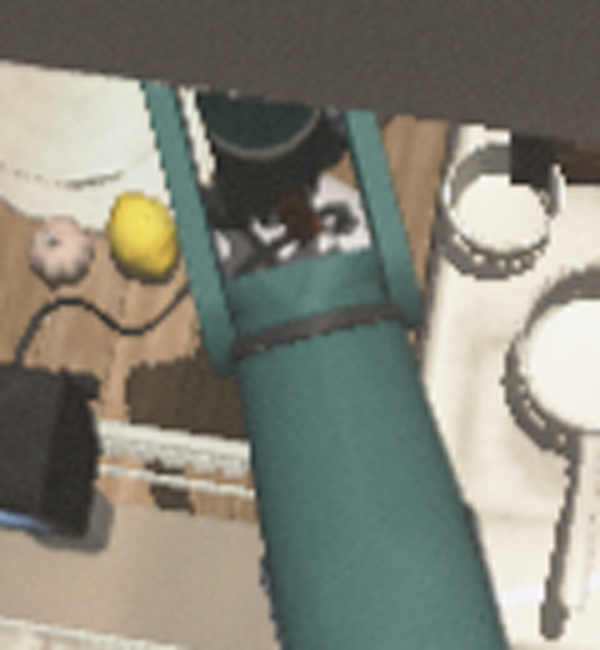

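Call:
step_arm(rows=[{"tx": 0,"ty": 0,"tz": -5,"wx": 0,"wy": 0,"wz": 0,"jaw": 5},{"tx": 0,"ty": 0,"tz": -15,"wx": 0,"wy": 0,"wz": 0,"jaw": 5},{"tx": 0,"ty": 0,"tz": -27,"wx": 0,"wy": 0,"wz": 0,"jaw": 5},{"tx": 0,"ty": 0,"tz": -39,"wx": 0,"wy": 0,"wz": 0,"jaw": 5},{"tx": 0,"ty": 0,"tz": -51,"wx": 0,"wy": 0,"wz": 0,"jaw": 5}])

```text
time_s: 13.55
tool_pos: [563.4, 300.2, 237.9]
eef_rot: [-0.383, 0.924, 0.0, -0.001]
ft_force: [0.4, -0.5, -5.7]
grip_width: 20.5
```

Call:
step_arm(rows=[{"tx": 0,"ty": 0,"tz": -12,"wx": 0,"wy": 0,"wz": 0,"jaw": 5},{"tx": 0,"ty": 0,"tz": -24,"wx": 0,"wy": 0,"wz": 0,"jaw": 5},{"tx": 0,"ty": 0,"tz": -36,"wx": 0,"wy": 0,"wz": 0,"jaw": 5},{"tx": 0,"ty": 0,"tz": -46,"wx": 0,"wy": 0,"wz": 0,"jaw": 5},{"tx": 0,"ty": 0,"tz": -52,"wx": 0,"wy": 0,"wz": 0,"jaw": 5}])

```text
time_s: 14.18
tool_pos: [563.5, 300.3, 186.4]
eef_rot: [-0.383, 0.924, 0.0, -0.0]
ft_force: [0.2, 0.3, -5.7]
grip_width: 20.7
```

Call:
step_arm(rows=[{"tx": 0,"ty": 0,"tz": -2,"wx": 0,"wy": 0,"wz": 0,"jaw": 5},{"tx": 0,"ty": 0,"tz": -2,"wx": 0,"wy": 0,"wz": 0,"jaw": 5}])

```text
time_s: 14.42
tool_pos: [563.8, 300.4, 185.6]
eef_rot: [-0.383, 0.924, 0.0, 0.0]
ft_force: [-0.1, 0.5, -5.7]
grip_width: 20.4
```

```bash
python3 - <<'E'
from h import *
s=manip.get_state();print(s['tool_pos'],s['ft_force'],s['ft_torque'],s['time_s'])
s=manip.snapshot("scene");cv2.imwrite("pics/scene10.png",s)
crop(s,195,150,285,240,7,"pics/s14.png")
s=manip.snapshot("top");cv2.imwrite("pics/top10.png",s)
crop(s,180,140,270,240,6,"pics/t14.png")
E
```

```text
[563.77654661 300.39331234 185.60514887] [-0.05534328  0.49298355 -5.70060096] [-0.00244808 -0.01134644 -0.0327693 ] 14.425
```

View pics/s14.png

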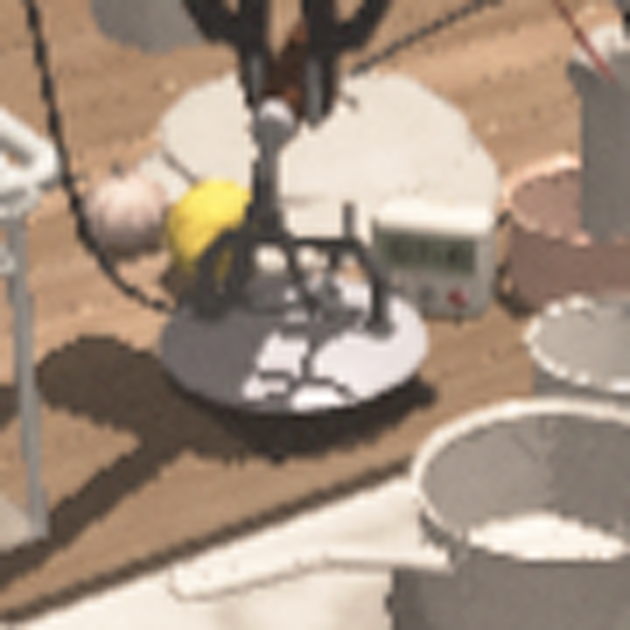

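View pics/t14.png

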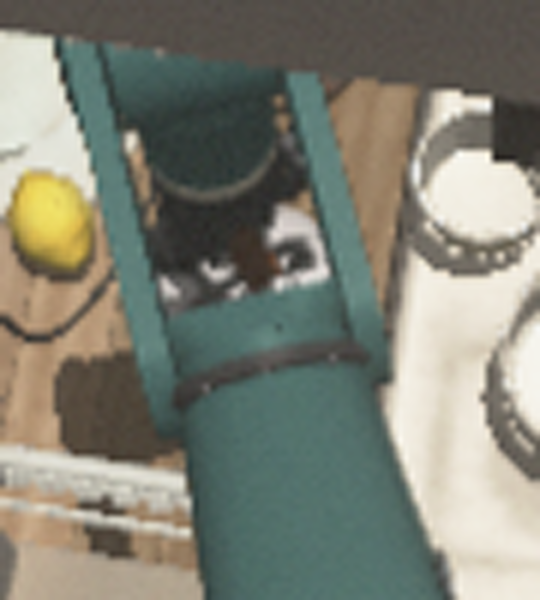

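```bash
python3 - <<'E'
from h import *
np.set_printoptions(precision=1,suppress=True)
T=lambda x,y,k,ox,oy:(ox+(x+.5)/k-.5,oy+(y+.5)/k-.5)
o=ray("scene",0,0)[0]
def lid(zo,L,R,N,k,ox,oy,c):
    l=plane("scene",*T(*L,k,ox,oy),zo+15);r=plane("scene",*T(*R,k,ox,oy),zo+15);n=plane("scene",*T(*N,k,ox,oy),zo+10)
    d=np.array(c)-o[:2];d/=np.linalg.norm(d);p=np.array([-d[1],d[0]])
    lat=((l+r)/2)[:2]@p; dep=n[:2]@d+71.5
    print("centre",lat*p+dep*d,"width",np.linalg.norm(l-r))
lid(63,(303,215),(655,215),(479,318),8,215,190,(551,65))
lid(22,(160,340),(428,340),(294,411),7,195,150,(563,300))
# loop feet now in s14: left (200,305)? right (383,330)
for zo in(22,):
  for c in((563.8,300.4),(566,300),(561,300)):
    yy=np.radians(45);v=np.array([-np.sin(yy),np.cos(yy)])
    q=[proj("scene",[*(np.array(c)+s*v),zo+22]) for s in(46,-46)]
    print(c,[np.round(((a[0]+.5-195)*7-.5,(a[1]+.5-150)*7-.5)) for a in q])
E
```

```text
centre [553.1  65.4] width 140.31972867404252
centre [564.2 300.7] width 140.3793713493144
(563.8, 300.4) [array([207., 316.]), array([380., 329.])]
(566, 300) [array([211., 316.]), array([384., 328.])]
(561, 300) [array([203., 318.]), array([376., 331.])]
```

The lid is level. Its centre measures within about 2 mm of the slate's centre, and the two views bracket zero. I'll lower it slowly.

Call:
step_arm(rows=[{"tx": 0,"ty": 0,"tz": -2,"wx": 0,"wy": 0,"wz": 0,"jaw": 5},{"tx": 0,"ty": 0,"tz": -4,"wx": 0,"wy": 0,"wz": 0,"jaw": 5},{"tx": 0,"ty": 0,"tz": -6,"wx": 0,"wy": 0,"wz": 0,"jaw": 5},{"tx": 0,"ty": 0,"tz": -8,"wx": 0,"wy": 0,"wz": 0,"jaw": 5},{"tx": 0,"ty": 0,"tz": -9,"wx": 0,"wy": 0,"wz": 0,"jaw": 5}])

```text
time_s: 15.15
tool_pos: [563.6, 300.3, 176.0]
eef_rot: [-0.383, 0.924, 0.0, -0.0]
ft_force: [-0.5, -0.2, -5.4]
grip_width: 20.3
```

Call:
step_arm(rows=[{"tx": 0,"ty": 0,"tz": -1,"wx": 0,"wy": 0,"wz": 0,"jaw": 5},{"tx": 0,"ty": 0,"tz": -2,"wx": 0,"wy": 0,"wz": 0,"jaw": 5},{"tx": 0,"ty": 0,"tz": -3,"wx": 0,"wy": 0,"wz": 0,"jaw": 5},{"tx": 0,"ty": 0,"tz": -4,"wx": 0,"wy": 0,"wz": 0,"jaw": 5},{"tx": 0,"ty": 0,"tz": -4,"wx": 0,"wy": 0,"wz": 0,"jaw": 5}])

```text
time_s: 15.78
tool_pos: [564.0, 300.4, 173.1]
eef_rot: [-0.383, 0.924, 0.0, 0.001]
ft_force: [0.5, -0.1, -2.4]
grip_width: 20.6
```

Call:
step_arm(rows=[{"tx": 0,"ty": 0,"tz": -1,"wx": 0,"wy": 0,"wz": 0,"jaw": 5},{"tx": 0,"ty": 0,"tz": -2,"wx": 0,"wy": 0,"wz": 0,"jaw": 5},{"tx": 0,"ty": 0,"tz": -3,"wx": 0,"wy": 0,"wz": 0,"jaw": 5},{"tx": 0,"ty": 0,"tz": -4,"wx": 0,"wy": 0,"wz": 0,"jaw": 5},{"tx": 0,"ty": 0,"tz": -4,"wx": 0,"wy": 0,"wz": 0,"jaw": 5}])

```text
time_s: 16.4
tool_pos: [563.6, 300.3, 168.2]
eef_rot: [-0.383, 0.924, 0.0, -0.0]
ft_force: [0.1, 1.0, -2.3]
grip_width: 20.5
```

Call:
step_arm(rows=[{"tx": 0,"ty": 0,"tz": -4,"wx": 0,"wy": 0,"wz": 0,"jaw": 5},{"tx": 0,"ty": 0,"tz": -8,"wx": 0,"wy": 0,"wz": 0,"jaw": 5},{"tx": 0,"ty": 0,"tz": -12,"wx": 0,"wy": 0,"wz": 0,"jaw": 5},{"tx": 0,"ty": 0,"tz": -12,"wx": 0,"wy": 0,"wz": 0,"jaw": 5},{"tx": 0,"ty": 0,"tz": -12,"wx": 0,"wy": 0,"wz": 0,"jaw": 5}])

```text
time_s: 17.02
tool_pos: [563.7, 300.3, 156.4]
eef_rot: [-0.383, 0.924, 0.0, 0.0]
ft_force: [-0.3, -0.6, -2.1]
grip_width: 20.6
```

```bash
python3 - <<'E'
from h import *
s=manip.get_state();print(s['tool_pos'],s['ft_force'],s['eef_rot'],s['time_s'])
s=manip.snapshot("scene");cv2.imwrite("pics/scene11.png",s)
crop(s,195,150,285,240,7,"pics/s15.png")
E
```

```text
[563.69834007 300.32785345 156.35939595] [-0.27001498 -0.60295716 -2.08290162] [-3.83298563e-01  9.23624496e-01  3.59135618e-05  1.24483514e-05] 17.025
```

View pics/s15.png

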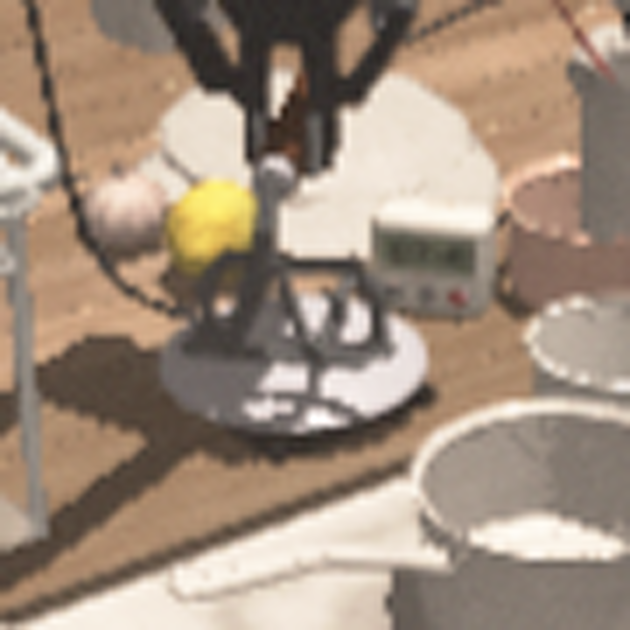

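The lid is seated on the slate, and the tines hang free in the opening. I'll draw the fork straight back.

Call:
step_arm(rows=[{"tx": -6,"ty": -6,"tz": 0,"wx": 0,"wy": 0,"wz": 0,"jaw": 5},{"tx": -14,"ty": -14,"tz": 0,"wx": 0,"wy": 0,"wz": 0,"jaw": 5},{"tx": -22,"ty": -22,"tz": 0,"wx": 0,"wy": 0,"wz": 0,"jaw": 5},{"tx": -30,"ty": -30,"tz": 0,"wx": 0,"wy": 0,"wz": 0,"jaw": 5},{"tx": -38,"ty": -38,"tz": 0,"wx": 0,"wy": 0,"wz": 0,"jaw": 5}])

```text
time_s: 17.7
tool_pos: [525.0, 261.6, 156.5]
eef_rot: [-0.383, 0.924, 0.0, 0.0]
ft_force: [0.5, 0.8, -1.9]
grip_width: 20.3
```

Call:
step_arm(rows=[{"tx": -8,"ty": -8,"tz": 0,"wx": 0,"wy": 0,"wz": 0,"jaw": 5},{"tx": -16,"ty": -16,"tz": 0,"wx": 0,"wy": 0,"wz": 0,"jaw": 5},{"tx": -20,"ty": -20,"tz": 0,"wx": 0,"wy": 0,"wz": 0,"jaw": 5},{"tx": -20,"ty": -20,"tz": 0,"wx": 0,"wy": 0,"wz": 0,"jaw": 5}])

```text
time_s: 18.2
tool_pos: [505.5, 242.1, 156.5]
eef_rot: [-0.383, 0.924, 0.0, 0.0]
ft_force: [-0.7, -0.1, -2.5]
grip_width: 20.7
```

```bash
python3 - <<'E'
from h import *
s=manip.get_state();print(s['tool_pos'],s['ft_force'],s['time_s'])
s=manip.snapshot("scene");cv2.imwrite("pics/scene12.png",s)
crop(s,195,150,285,240,7,"pics/s16.png")
E
```

```text
[505.48982847 242.1039126  156.45801647] [-0.73794928 -0.06211516 -2.46304662] 18.2
```

View pics/s16.png

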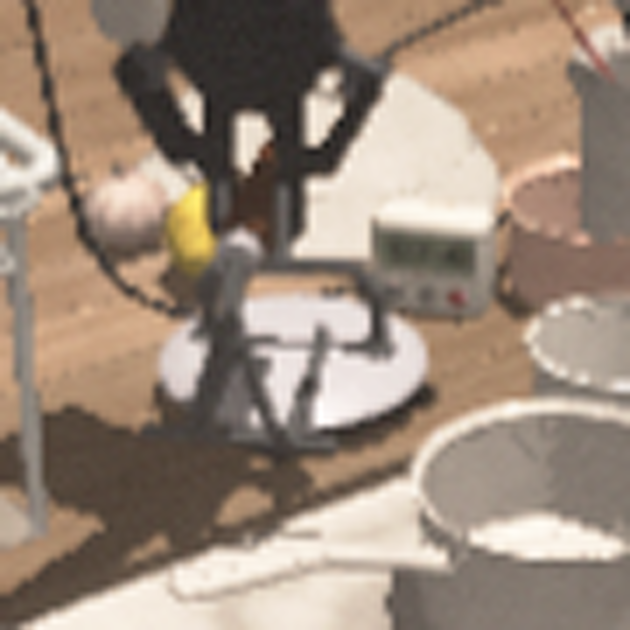

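Call:
step_arm(rows=[{"tx": 0,"ty": 0,"tz": 20,"wx": 0,"wy": 0,"wz": 0,"jaw": 5},{"tx": 0,"ty": 0,"tz": 50,"wx": 0,"wy": 0,"wz": 0,"jaw": 5},{"tx": 0,"ty": 0,"tz": 85,"wx": 0,"wy": 0,"wz": 0,"jaw": 5},{"tx": -10,"ty": -15,"tz": 115,"wx": 0,"wy": 0,"wz": -3,"jaw": 5},{"tx": -20,"ty": -45,"tz": 125,"wx": 0,"wy": 0,"wz": -9,"jaw": 5}])

```text
time_s: 18.88
tool_pos: [486.6, 198.1, 284.2]
eef_rot: [-0.309, 0.951, 0.0, 0.003]
ft_force: [0.7, -0.0, -3.5]
grip_width: 20.2
```

Call:
step_arm(rows=[{"tx": -10,"ty": -40,"tz": 0,"wx": 0,"wy": 0,"wz": -7,"jaw": 5},{"tx": -20,"ty": -80,"tz": 0,"wx": 0,"wy": 0,"wz": -14,"jaw": 5},{"tx": -30,"ty": -120,"tz": 0,"wx": 0,"wy": 0,"wz": -21,"jaw": 5},{"tx": -40,"ty": -160,"tz": 0,"wx": 0,"wy": 0,"wz": -28,"jaw": 5},{"tx": -45,"ty": -200,"tz": 0,"wx": 0,"wy": 0,"wz": -35,"jaw": 5}])

```text
time_s: 19.5
tool_pos: [440.5, -3.7, 281.7]
eef_rot: [-0.008, 1.0, 0.0, 0.001]
ft_force: [1.5, -0.8, -2.3]
grip_width: 20.5
```

Call:
step_arm(rows=[{"tx": 0,"ty": -40,"tz": 0,"wx": 0,"wy": 0,"wz": -6,"jaw": 5},{"tx": 0,"ty": -80,"tz": 0,"wx": 0,"wy": 0,"wz": -12,"jaw": 5},{"tx": 10,"ty": -120,"tz": 0,"wx": 0,"wy": 0,"wz": -18,"jaw": 5},{"tx": 20,"ty": -160,"tz": 0,"wx": 0,"wy": 0,"wz": -24,"jaw": 5},{"tx": 30,"ty": -200,"tz": 0,"wx": 0,"wy": 0,"wz": -28,"jaw": 5}])

```text
time_s: 20.12
tool_pos: [471.2, -204.1, 281.5]
eef_rot: [0.234, 0.972, 0.0, 0.0]
ft_force: [0.9, 0.5, -2.5]
grip_width: 20.5
```

Call:
step_arm(rows=[{"tx": 10,"ty": -30,"tz": -10,"wx": 0,"wy": 0,"wz": 0,"jaw": 5},{"tx": 20,"ty": -50,"tz": -30,"wx": 0,"wy": 0,"wz": 0,"jaw": 5},{"tx": 30,"ty": -60,"tz": -60,"wx": 0,"wy": 0,"wz": 0,"jaw": 5},{"tx": 30,"ty": -60,"tz": -90,"wx": 0,"wy": 0,"wz": 0,"jaw": 5},{"tx": 30,"ty": -60,"tz": -110,"wx": 0,"wy": 0,"wz": 0,"jaw": 5}])

```text
time_s: 20.75
tool_pos: [500.6, -262.6, 169.1]
eef_rot: [0.233, 0.973, 0.001, -0.001]
ft_force: [-0.7, 0.3, -2.2]
grip_width: 20.5
```

```bash
python3 - <<'E'
from h import *
s=manip.get_state();print(s['tool_pos'],s['ft_force'],s['eef_rot'],s['time_s'])
s=manip.snapshot("scene");cv2.imwrite("pics/scene13.png",s)
crop(s,200,150,400,310,4,"pics/s17.png")
E
```

```text
[ 500.55754077 -262.59281739  169.13091607] [-0.73559693  0.32405432 -2.24792473] [ 2.32799734e-01  9.72523881e-01  5.36796783e-04 -1.13839967e-03] 20.75
```

View pics/s17.png

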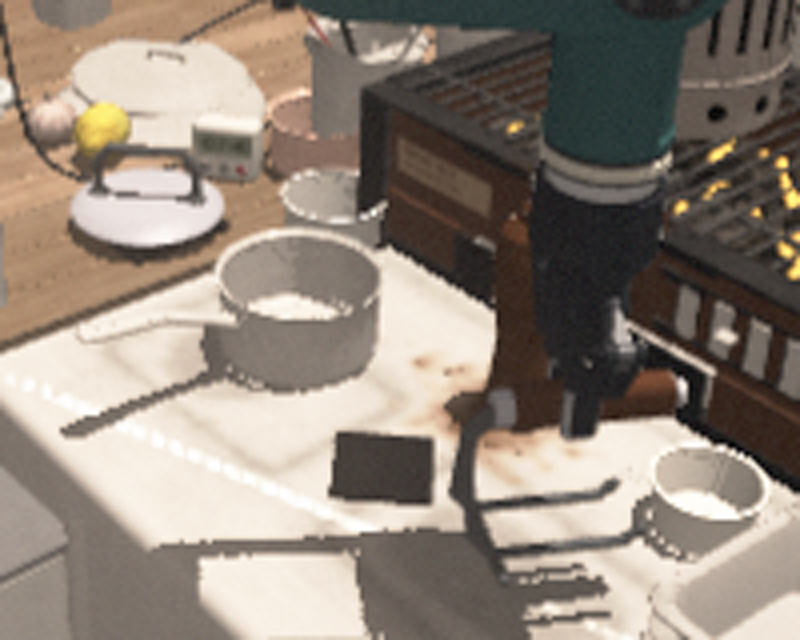

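```bash
python3 - <<'E'
from h import *
np.set_printoptions(precision=1,suppress=True)
s=manip.get_state();print(s['tool_pos'])
t=manip.snapshot("top");cv2.imwrite("pics/top13.png",t);s=cv2.imread("pics/scene13.png")
crop(t,190,150,260,230,8,"pics/t18.png");crop(s,210,180,265,220,12,"pics/s18.png")
E
```

```text
[ 499.4 -261.8  166.2]
```

View pics/t18.png

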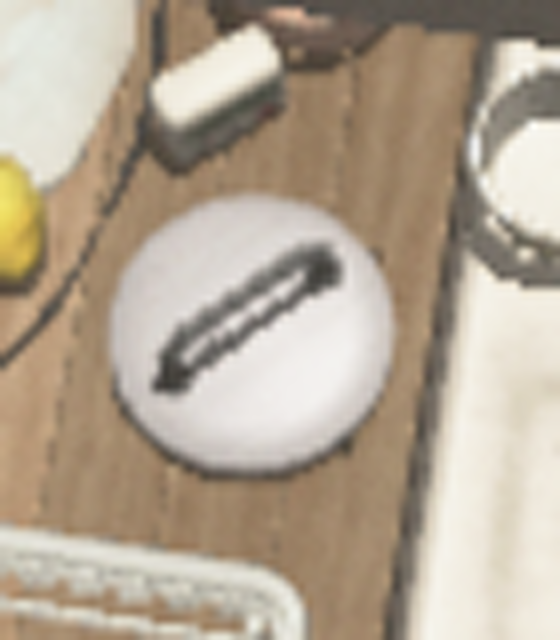

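View pics/s18.png

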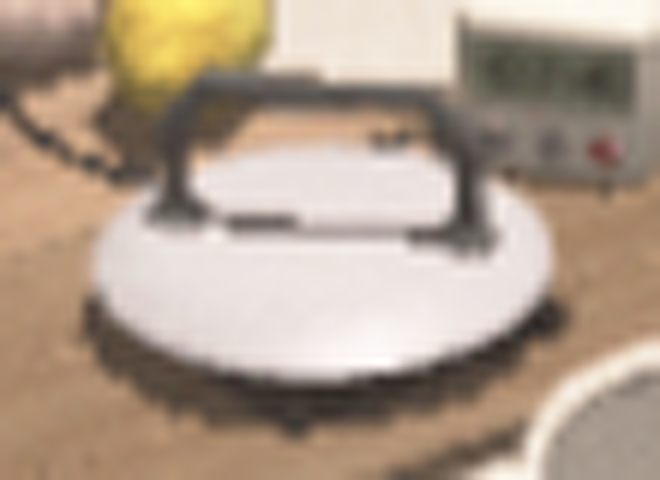

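```bash
python3 - <<'E'
from h import *
np.set_printoptions(precision=1,suppress=True)
T=lambda x,y,k,ox,oy:(ox+(x+.5)/k-.5,oy+(y+.5)/k-.5)
for z in(17,21,25): print(z,plane("top",*T(252.5,334,8,190,150),z)[:2])
t=cv2.imread("pics/top13.png");h=cv2.cvtColor(t[170:212,200:243],cv2.COLOR_BGR2HSV)
m=((h[...,1]<45)&(h[...,2]>120)).astype(np.uint8);m=cv2.morphologyEx(m,cv2.MORPH_OPEN,np.ones((3,3)))
k,l,st,ce=cv2.connectedComponentsWithStats(m);i=l[210-170-5,225-200]
cs,_=cv2.findContours((l==i).astype(np.uint8),0,1);c=max(cs,key=cv2.contourArea);e=cv2.fitEllipse(cv2.convexHull(c)+np.array([200,170]));print(e,plane("top",*e[0],19)[:2])
print("old slate corners px in t18", [ (np.array(T(x,y,6,190,140))+.5-np.array([190,150]))*8-.5 for x,y in[(130,235),(280,250),(262,397),(108,382)]])
E
```

```text
17 [560.5 302.6]
21 [559.4 302.1]
25 [558.3 301.6]
((220.9856719970703, 191.36045837402344), (34.42607116699219, 35.893775939941406), 71.3240737915039) [559.7 302.9]
old slate corners px in t18 [array([173.5, 233.5]), array([373.5, 253.5]), array([349.5, 449.5]), array([144.2, 429.5])]
```

Call:
step_arm(rows=[{"tx": 0,"ty": 0,"tz": -10,"wx": 0,"wy": 0,"wz": 0,"jaw": 5},{"tx": 0,"ty": 0,"tz": -25,"wx": 0,"wy": 0,"wz": 0,"jaw": 5},{"tx": 0,"ty": 0,"tz": -40,"wx": 0,"wy": 0,"wz": 0,"jaw": 5},{"tx": 0,"ty": 0,"tz": -50,"wx": 0,"wy": 0,"wz": 0,"jaw": 5},{"tx": 0,"ty": 0,"tz": -50,"wx": 0,"wy": 0,"wz": 0,"jaw": 5}])

```text
time_s: 21.48
tool_pos: [499.9, -262.2, 119.8]
eef_rot: [0.233, 0.973, 0.001, -0.001]
ft_force: [0.3, -0.0, -2.6]
grip_width: 20.1
```

```bash
python3 - <<'E'
from h import *
s=manip.get_state();print(s['tool_pos'],s['ft_force'],s['dq'],s['time_s'])
E
```

```text
[ 499.9345274  -262.22305957  119.82461161] [ 0.28533005 -0.04525327 -2.57469307] [-7.04639775e-04 -1.49460874e-02 -2.82239722e-02 -1.26347317e-03
  6.19881670e-03  1.74013501e-05] 21.475
```

Call:
step_arm(rows=[{"tx": 0,"ty": 0,"tz": -3,"wx": 0,"wy": 0,"wz": 0,"jaw": 5},{"tx": 0,"ty": 0,"tz": -6,"wx": 0,"wy": 0,"wz": 0,"jaw": 5},{"tx": 0,"ty": 0,"tz": -9,"wx": 0,"wy": 0,"wz": 0,"jaw": 5},{"tx": 0,"ty": 0,"tz": -11,"wx": 0,"wy": 0,"wz": 0,"jaw": 5},{"tx": 0,"ty": 0,"tz": -11,"wx": 0,"wy": 0,"wz": 0,"jaw": 5}])

```text
time_s: 22.1
tool_pos: [500.5, -262.6, 110.1]
eef_rot: [0.233, 0.973, 0.0, -0.0]
ft_force: [-0.8, 1.1, -3.3]
grip_width: 20.3
```

Call:
step_arm(rows=[{"tx": 0,"ty": 0,"tz": -1,"wx": 0,"wy": 0,"wz": 0,"jaw": 5},{"tx": 0,"ty": 0,"tz": -1.5,"wx": 0,"wy": 0,"wz": 0,"jaw": 5},{"tx": 0,"ty": 0,"tz": -1.5,"wx": 0,"wy": 0,"wz": 0,"jaw": 5}])

```text
time_s: 22.48
tool_pos: [500.7, -262.7, 108.8]
eef_rot: [0.233, 0.973, 0.0, 0.0]
ft_force: [-1.0, 0.3, -3.4]
grip_width: 20.6
```

Call:
step_arm(rows=[{"tx": 0,"ty": 0,"tz": -0.7,"wx": 0,"wy": 0,"wz": 0,"jaw": 5},{"tx": 0,"ty": 0,"tz": -1.4,"wx": 0,"wy": 0,"wz": 0,"jaw": 5},{"tx": 0,"ty": 0,"tz": -1.4,"wx": 0,"wy": 0,"wz": 0,"jaw": 5}])

```text
time_s: 22.85
tool_pos: [500.8, -262.7, 108.5]
eef_rot: [0.233, 0.973, -0.0, 0.0]
ft_force: [-2.2, 1.9, 3.6]
grip_width: 20.4
```

```bash
python3 - <<'E'
from h import *
s=manip.get_state();print(s['tool_pos'],s['ft_force'],s['time_s'])
s=manip.snapshot("scene");cv2.imwrite("pics/scene14.png",s)
crop(s,300,240,400,320,7,"pics/s19.png")
E
```

```text
[ 500.82383884 -262.7325412   108.45712472] [-2.24944389  1.86301226  3.59968102] 22.85
```

View pics/s19.png

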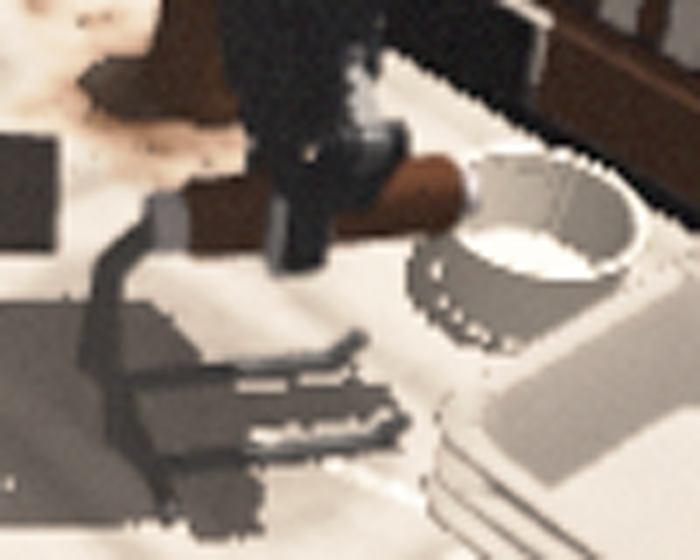

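Contact: the vertical force went from -3.4 to +3.6 N with the lifter standing. I'll release it and retreat straight up.

Call:
step_arm(rows=[{"tx": 0,"ty": 0,"tz": 0,"wx": 0,"wy": 0,"wz": 0,"jaw": 26},{"tx": 0,"ty": 0,"tz": 0,"wx": 0,"wy": 0,"wz": 0,"jaw": 35},{"tx": 0,"ty": 0,"tz": 0,"wx": 0,"wy": 0,"wz": 0,"jaw": 50},{"tx": 0,"ty": 0,"tz": 0,"wx": 0,"wy": 0,"wz": 0,"jaw": 70},{"tx": 0,"ty": 0,"tz": 0,"wx": 0,"wy": 0,"wz": 0,"jaw": 80}], grip_force=30)

```text
time_s: 23.52
tool_pos: [500.7, -262.7, 107.4]
eef_rot: [0.233, 0.973, 0.0, 0.0]
ft_force: [0.1, -0.0, 0.0]
grip_width: 68.4
```

Call:
step_arm(rows=[{"tx": 0,"ty": 0,"tz": 5,"wx": 0,"wy": 0,"wz": 0,"jaw": 80},{"tx": 0,"ty": 0,"tz": 20,"wx": 0,"wy": 0,"wz": 0,"jaw": 80},{"tx": 0,"ty": 0,"tz": 45,"wx": 0,"wy": 0,"wz": 0,"jaw": 80},{"tx": 0,"ty": 0,"tz": 80,"wx": 0,"wy": 0,"wz": 0,"jaw": 80},{"tx": 0,"ty": 0,"tz": 120,"wx": 0,"wy": 0,"wz": 0,"jaw": 80}])

```text
time_s: 24.15
tool_pos: [500.5, -262.6, 229.4]
eef_rot: [0.233, 0.973, -0.0, 0.0]
ft_force: [1.1, -1.3, -0.7]
grip_width: 68.5
```

Call:
step_arm(rows=[{"tx": -40,"ty": 40,"tz": 40,"wx": 0,"wy": 0,"wz": 0,"jaw": 80},{"tx": -70,"ty": 80,"tz": 60,"wx": 0,"wy": 0,"wz": 0,"jaw": 80},{"tx": -100,"ty": 120,"tz": 70,"wx": 0,"wy": 0,"wz": 0,"jaw": 80},{"tx": -130,"ty": 150,"tz": 70,"wx": 0,"wy": 0,"wz": 0,"jaw": 80},{"tx": -130,"ty": 150,"tz": 70,"wx": 0,"wy": 0,"wz": 0,"jaw": 80}])

```text
time_s: 24.78
tool_pos: [369.6, -111.3, 299.8]
eef_rot: [0.232, 0.973, -0.0, 0.002]
ft_force: [1.9, -0.9, 1.0]
grip_width: 68.5
```

```bash
python3 - <<'E'
from h import *
s=manip.get_state();print(s['tool_pos'],s['ft_force'],s['time_s'])
s=manip.snapshot("scene");cv2.imwrite("pics/scene15.png",s)
crop(s,200,150,400,310,4,"pics/s20.png")
t=manip.snapshot("top");cv2.imwrite("pics/top15.png",t);crop(t,200,150,400,275,4,"pics/t20.png")
E
```

```text
[ 369.5550687  -111.27592928  299.78198731] [ 1.93157502 -0.91185279  0.96298014] 24.775
```

View pics/s20.png

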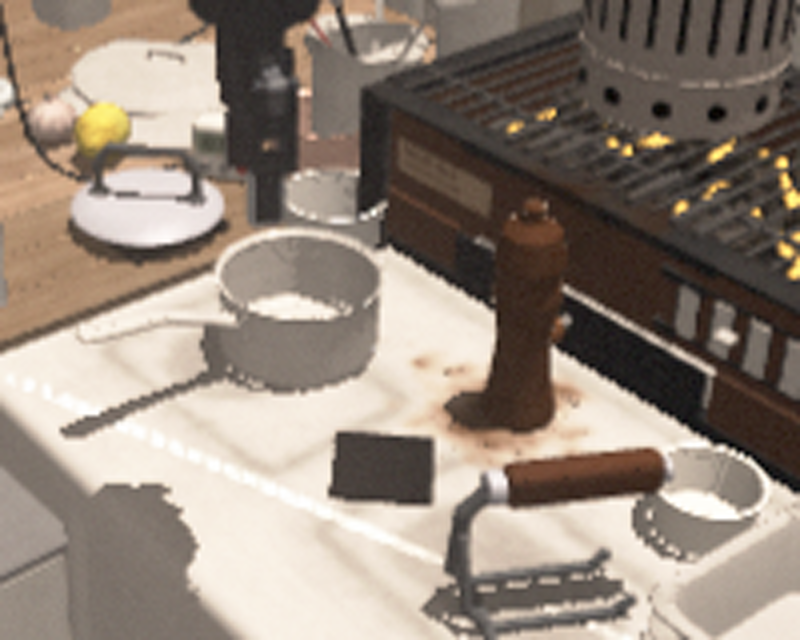

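View pics/t20.png

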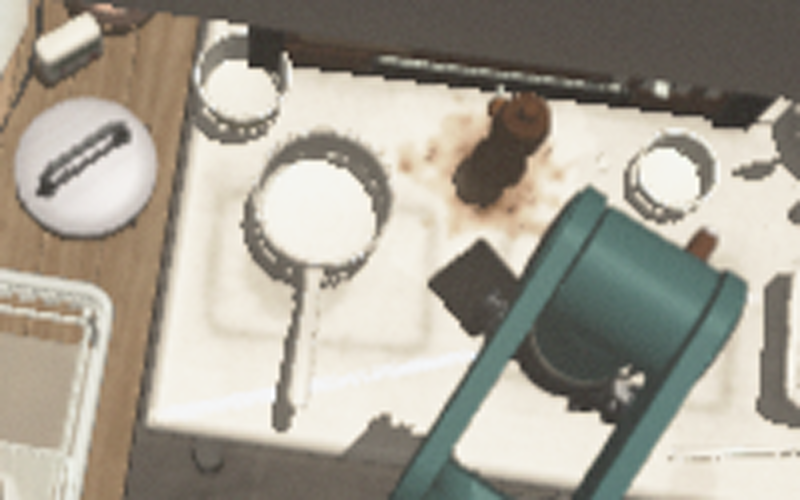

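The lid sits on the slate at about (85,167) in the top crop. The pan, mill and tubs are where they were, and the lifter stands upright at about (540,540) in the scene crop. I'll let the arm settle and then hand in.

Call:
step_arm(rows=[{"tx": 0,"ty": 0,"tz": 0,"wx": 0,"wy": 0,"wz": 0,"jaw": 80},{"tx": 0,"ty": 0,"tz": 0,"wx": 0,"wy": 0,"wz": 0,"jaw": 80},{"tx": 0,"ty": 0,"tz": 0,"wx": 0,"wy": 0,"wz": 0,"jaw": 80}])

```text
time_s: 25.25
tool_pos: [370.9, -113.1, 297.0]
eef_rot: [0.233, 0.972, 0.0, -0.001]
ft_force: [0.3, -0.4, 0.5]
grip_width: 68.2
```

```bash
python3 -c "
from cell import manip
print(manip.get_state()['dq']); print(manip.job_done())"
```

```text
[ 0.00200468 -0.00606405  0.00134556 -0.00050685  0.00084248  0.00050964]
the job is handed in; nothing more can be done
None
```

The lid is off the pan and sits right side up on the 105 mm black slate. The lifter stands upright near where it started, and I handed the job in at about 25 s of the 72 s allowed.

**Lift and placing:** I took the lifter by its wooden grip, slid the fork under the loop and carried the lid level. I lowered it slowly until it rested on the slate, then drew the fork straight out.

**Last checks:**
- **Centring:** after placing, the top view put the lid about 1 mm in x and 2.5 mm in y from the slate's centre. Just before touchdown, the scene view gave about 2 mm and 0.7 mm. The two cameras disagree by about 5 mm on the slate's absolute x position, so the centring is good to about 3 mm.
- **Other objects:** by eye in both views, the pan, mill, tubs and decoy slate had not moved. In the top view, the coaster corners still visible matched where they were before.
- **Robot:** the gripper was clear of everything and the force readings were back near zero. The highest force I read was about 6 N, though I only read it between moves.

No check failed.

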